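# Load the stepped brass form into the reed press and close it

## Task

Load the brass shaping form that has the flat-topped rectangular block on it into the green hand press: tuck its thin stepped heel under the press's retaining lip with the opposite edge raised, then lower that edge so that the form lies flat, fully down in the pocket, while the lever is still up. Then pull the lever over and down until its presser foot rests on the form's block, and let go. Leave the other two forms, the saucer and the round pitch pipe where they are.

Things in the scene. Friction and masses are not known exactly. Their poses are not given: they have to be found in the camera images.
- form_mid (a point): The form to load: brass, 0.45-0.8 kg; its centre, 23 mm above its underside. x points from the heel to the opposite edge, z up. Plate 120 mm long (x -60 to +60), 56 mm wide, 12 mm thick. On its centre stands a flat-topped rectangular block, 16 mm (x) by 40 mm (y), 34 mm tall (its top 46 mm above the underside): grip it across its 16 mm.
- form_heel (a point): On the same form: middle of the lower edge of its heel, 60 mm along -x from the centre, on the underside; same axes. The heel is the first 18 mm of the plate, a tongue only 5 mm thick, flush with the underside.
- press: Green cast-iron hand press, fixed on the granite slab (slab top 20 mm above the table), 240 x 92 mm; origin on its underside, below the pocket's centre. x runs from the retaining lip (-x, robot side) to the lever pivot (+x), z up. Two pivot cheeks (x 95 to 141 mm, 50 mm wide in all) rise to 114 mm.
- pocket (a point): Centre of the pocket's flat floor, 22 mm above the press origin, same axes. Pocket 124 mm long (x -62 to +62), 62 mm wide. Side rails and the sill at the +x end rise 8 mm above the floor. The seated form lies with its heel at -x, centred here (play 2 mm either way in x, 3 mm in y).
- lip (a point): Middle of the retaining lip's lower inner edge: 52 mm along -x from the pocket's centre, 11 mm above its floor; same axes. The lip is 7 mm thick and overhangs the pocket by 10 mm, back to the end wall. The heel goes under it only with the form's opposite edge raised by about 5 to 15 degrees.
- lever (a joint): Lever angle in rad: 0 level, pointing along press -x, foot on the seated form's block; grows as it swings up and back about press y; 1.57 upright, stop at 2.0. It starts a little past upright and stays there; lower down it sinks slowly by its weight. 3 to 5 N at the ball moves it. Foot: 28 mm disc, 115 mm from the pivot, face 30 mm below the lever's axis.
- lever_ball (a point): Centre of the red ball, 32 mm across, at the lever's tip, 185 mm from the pivot; it can be pinched on its two sides (along press y) from above and turns between the fingers. Its axes turn with the lever.
- lever_pivot (a point): Axis of the lever on the press, 115 mm along press +x and 98 mm above the press origin; axes as the press.
- boss_mid (a point): Bystander: brass form with a round boss 36 mm across; plate 120 x 56 x 12 mm without a heel step, 46 mm tall in all; point at its centre, half-way up.
- half_mid (a point): Bystander: brass form with a half-round ridge 90 mm long lying along it; plate 120 x 56 x 12 mm without a heel step, 33 mm tall in all; point at its centre, half-way up.
- saucer: Bystander: small white ceramic saucer, 100 mm across, 18 mm tall; origin at the centre of its underside.
- pitchpipe: Bystander: round brass pitch pipe, a disc 64 mm across, 19 mm tall; origin at the centre of its underside.
There are look-alikes about, which are no part of the job. What is shaped like the part that bears form_mid but blue or purple is not meant.

How it is judged:
On the way, in this order (a step that is already met when the one before it is completed fails the run):
1. the heel is tucked at least 2.5 mm under the lip, in the pocket, with the opposite edge still raised (tilt over 0.05 rad) and the lever up (x of form_heel in the frame of press between -0.067 and -0.0545 m and y of form_heel in the frame of press between -0.007 and 0.007 m and z of form_heel in the frame of press below 0.031 m and angle between form_mid's own z axis and vertical above 0.05 rad and value of joint lever above 1.2 rad), for 0.05 s.
2. the form lies flat and fully down in the pocket, the lever still up (x of form_heel in the frame of press below -0.0545 m and z of form_mid in the frame of press between 0.043 and 0.047 m and angle between form_mid's own z axis and vertical below 0.03 rad and value of joint lever above 1.2 rad), for 0.2 s.
3. the lever is down with its foot on the form (value of joint lever between -0.04 and 0.04 rad), for 0.2 s.
At the end, for the whole second after the job is handed in: The form with the rectangular block lies flat (within 0.03 rad) on the pocket floor (within 2 mm), its heel at least 2.5 mm under the lip, and the lever is down and at rest with its foot on the block (lever angle within 0.04 rad of level) (all of step 3 and x of form_heel in the frame of press between -0.066 and -0.0545 m and y of form_mid in the frame of press between -0.006 and 0.006 m and z of form_mid in the frame of press between 0.043 and 0.047 m and angle between form_mid's own z axis and vertical below 0.03 rad and angle between the x axis of form_mid and the x axis of press, either way round below 0.12 rad and velocity of joint lever between -0.05 and 0.05 rad/s); the robot touches nothing.
It fails at once if another form, the saucer or the pitch pipe is moved more than 20 mm (distance of any of boss_mid, half_mid, saucer, pitchpipe from where it was at the start of the episode above 0.02 m).
It also fails if it takes over 67 s, if anything falls off the work surface, if the arm or the gripper's body presses on something with over 40 N, if the wrist force passes 120 N, or if a joint passes its speed limit or range.

## Robot

A 7-joint arm with a two-finger parallel gripper is mounted at the origin on the work surface. World frame = base frame: x ahead of the robot, y to its left, z up, the work surface at z = 0. Lengths are in m, angles in rad, forces in N, time in s.
With the tool pointing down it reaches from about 0.4 to 0.875 m from the base axis. Payload 19.3 kg.
Tool frame: the origin (TCP) lies at the very end of the fingers, on their centre line; the grasp point (between the pads) lies 19 mm behind it; z points along the fingers, y is the direction in which the jaws open and shut (so a half turn about z gives the same grasp; the last joint's range is limited). The gripper opens to 85 mm and grips with 20 to 120 N. Pads are 22 mm wide; open, the fingers measure 114 mm over their backs; the gripper's body (76 mm by 85 mm) begins 54 mm behind the grasp point. The pads swing forward as they close: fully open they stand 13 mm farther back than shut.
Start: joints at [-1.182, 0.521, -0.036, 1.599, 0.021, 1.021, -0.113], TCP at [0.277, 0.56, 0.231] pointing down, gripper open.
Joint ranges: [-2.91, 2.91], [-0.3, 2.13], [-1.5, 1.42], [0.17, 2.43], [-1.26, 4.41], [0.16, 1.93], [-2.52, 2.52]. Speed limits (rad/s): [1.89, 1.89, 2.39, 2.39, 3.01, 3.01, 3.01].

## Interface

Orientations are given as a unit quaternion [w, x, y, z].
In Python, from cell import bot, optics gives the robot as it stands.
- The arm moves only by the tool jog_arm, never from a script. Its argument "series" is a list of rows, each an object with "delta_pos": the shift along the tool's x, y, z as a fraction of full scale, a list of three; "angular": the turn, a rotation vector about the tool's x, y, z as a fraction of full scale, a list of three. A call has 1 to 8 rows; each row shifts and turns the commanded pose from where the row before left it, along the tool's axes as they then stand; what a row does not reach is not made up. Full scale, the value 1, is 0.25 m for a shift and pi rad for a turn. A row lasts 1/12 s, in which the tool goes at most 41.7 mm and 7.16 degrees, less where a joint would pass 70% of its speed; a pose out of reach is approached as far as the arm can. A call with a number of a shift or a turn outside -1 to 1 is refused whole. A call with a gripper value outside its range is refused whole. "gripper" is the opening, from -1 (shut) to 1 (fully open), set as the call begins (left out, the last holds). The fingers move at their own pace and stop on an object; "force" is the grip in N (left out, the last holds). Time passes only in rows, so rows that do not move let the fingers close. It gives the time, the measured TCP pose, the force and the opening at its end, in the units of the state.
- bot.get_state(): the state, without advancing time (a new reading comes with each control period).
- optics.capture(name): name is "scene" or "top" or "wrist"; returns a dict with "frame" (480x640x3 uint8, red, green, blue), "intrinsics" (3x3 intrinsics, pixels), "rvec" (rotation vector, rad) and "tvec" (3), from world to camera coordinates, as OpenCV has them. Camera axes: x right, y down, z forward; pixel columns grow to the right and rows downward; lengths in m; the calibration is good to about 2 mm. The wrist camera is an equidistant fisheye: a pixel r from the principal point sees the ray r / f radians off the axis. A picture is of the moment at which its call begins. There is no depth.
- bot.job_done(): hands the job in, once; it reports no verdict.
The state is a dict: "t": time; "joint_positions": joint angles; "qd": joint speeds; "effort": joint torques, N m; "tool_pos": TCP position; "eef_rot": TCP orientation; "force": force on the tool from outside, world axes, zero at the start; "wrist_torque": the same for the moment, N m; "width": finger opening in m.
Only numpy, scipy, OpenCV 4.12 (cv2) and the standard library are available. Lean on these libraries where they do the work, as an engineer would, in place of code of your own. Each camera call takes 0.05 s, during which the arm holds its last target.

## Working session

There is one attempt and no reset: what is moved stays moved. The work goes in short steps, Python scripts to look and compute and a tool call to move; the robot and the scene stay as the last step left them, time stands still between calls to the robot, and variables do not carry over. Pictures are saved under pics/ and viewed, and the job is handed in when it is done.

Besides the shell and the picture viewer there is one more tool, called after "Call:" as name(argument=value, ...), one argument or row to a line, values as JSON. jog_arm: Moves the arm, as the interface text tells. Shift numbers are shares of 0.25 m and turn numbers shares of pi rad, none past 1 either way. Its arguments: {"type":"object","properties":{"series":{"type":"array"},"gripper":{"type":"number"},"force":{"type":"number"}},"required":["series"]}

```bash
ls; mkdir -p pics
python3 - <<'E'
from cell import bot, optics
import cv2,numpy as np
s=bot.get_state()
for k in s: print(k,np.round(s[k],3))
for n in ["scene","top","wrist"]:
    c=optics.capture(n); cv2.imwrite(f"pics/{n}0.png",c["frame"][:,:,::-1])
    print(n,np.round(c["intrinsics"],1).tolist(),np.round(c["rvec"],3),np.round(c["tvec"],3))
E
```

```text
pics
t 0.0
joint_positions [-1.182  0.522 -0.036  1.6    0.021  1.021 -0.113]
qd [ 0.    -0.001  0.001 -0.     0.001 -0.    -0.   ]
effort [ 0.0000e+00 -9.2709e+01  1.9800e+00 -3.6996e+01  1.8000e-02  8.0000e-03
 -0.0000e+00]
tool_pos [0.277 0.56  0.231]
eef_rot [-0.     0.227  0.974 -0.001]
force [0.361 0.332 0.067]
wrist_torque [0.017 0.029 0.012]
width 0.085
scene [[532.5, 0.0, 314.7], [0.0, 532.5, 244.2], [0.0, 0.0, 1.0]] [ 2.475  0.847 -0.242] [-0.459 -0.113  1.479]
top [[466.0, 0.0, 320.1], [0.0, 466.0, 240.7], [0.0, 0.0, 1.0]] [ 2.214 -2.172  0.044] [0.109 0.492 1.447]
wrist [[371.6, 0.0, 314.7], [0.0, 371.6, 238.3], [0.0, 0.0, 1.0]] [-2.453 -1.524 -0.221] [-0.624 -0.038  0.378]
```

View pics/scene0.png

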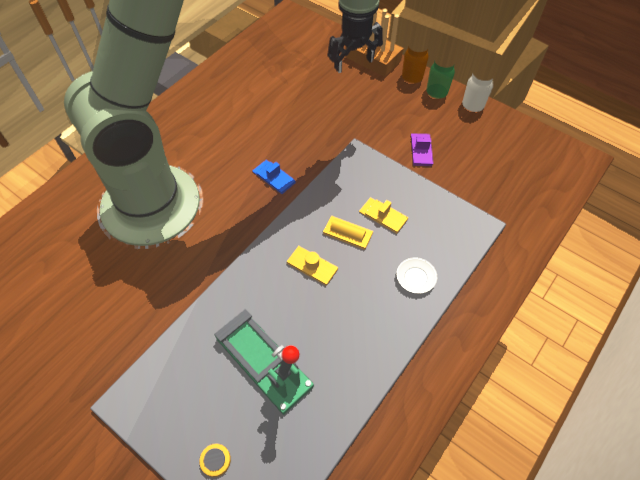

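View pics/top0.png

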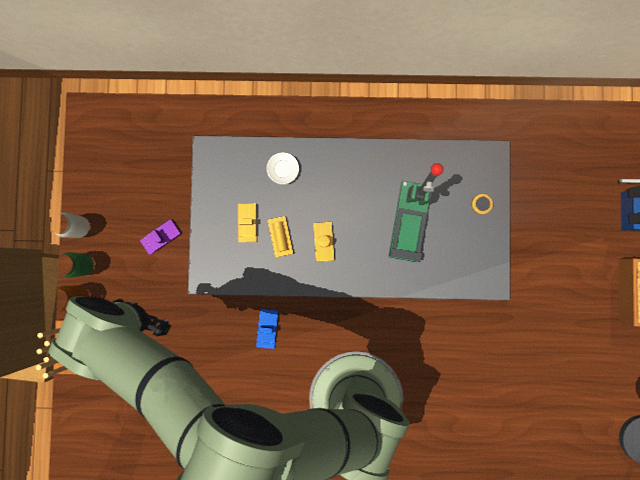

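View pics/wrist0.png

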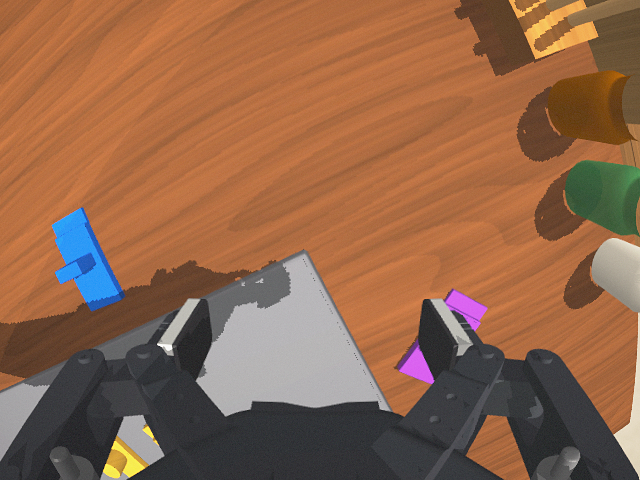

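The scene view shows three yellow forms. The one with the rectangular block is at top (247,222) and scene (384,213). The press is at top (408,222), lever ball at (436,169). Next I'll zoom in to measure.

```bash
cat > h.py <<'E'
from cell import bot, optics
import cv2,numpy as np
from scipy.spatial.transform import Rotation as R
def cap(n,save=None):
    c=optics.capture(n)
    if save: cv2.imwrite(f"pics/{save}.png",c["frame"][:,:,::-1])
    return c
def ray(c,uv,fish=False):
    K=c["intrinsics"];Rm=R.from_rotvec(c["rvec"]).as_matrix();o=-Rm.T@np.array(c["tvec"])
    x=np.array([(uv[0]-K[0,2])/K[0,0],(uv[1]-K[1,2])/K[1,1]])
    if fish:
        th=np.hypot(*x); d=np.r_[x/th*np.sin(th),np.cos(th)] if th>0 else np.array([0,0,1.])
    else: d=np.r_[x,1]
    d=Rm.T@d; return o,d/np.linalg.norm(d)
def onz(c,uv,z,fish=False):
    o,d=ray(c,uv,fish); return o+d*(z-o[2])/d[2]
def proj(c,p,fish=False):
    K=c["intrinsics"];q=R.from_rotvec(c["rvec"]).apply(p)+np.array(c["tvec"])
    if fish:
        r=np.hypot(q[0],q[1]);th=np.arctan2(r,q[2]); x=q[:2]/r*th
    else: x=q[:2]/q[2]
    return np.array([x[0]*K[0,0]+K[0,2],x[1]*K[1,1]+K[1,2]])
def tri(*rs):
    A=np.zeros((3,3));b=np.zeros(3)
    for o,d in rs:
        M=np.eye(3)-np.outer(d,d);A+=M;b+=M@o
    p=np.linalg.solve(A,b); return p,[np.linalg.norm((np.eye(3)-np.outer(d,d))@(p-o)) for o,d in rs]
def crop(c,u0,v0,u1,v1,name,k=None):
    f=c["frame"][v0:v1,u0:u1,::-1]; k=k or min(800/(u1-u0),600/(v1-v0))
    cv2.imwrite(f"pics/{name}.png",cv2.resize(f,None,fx=k,fy=k,interpolation=cv2.INTER_CUBIC)); print(name,"k",k)
def mask(c,lo,hi):
    return cv2.inRange(cv2.cvtColor(c["frame"],cv2.COLOR_RGB2HSV),lo,hi)
E
python3 - <<'E'
from h import *
t=cap("top");s=cap("scene")
crop(t,220,190,350,280,"t_forms"); crop(t,375,150,505,270,"t_press"); crop(s,340,180,430,250,"s_form");crop(s,200,290,330,430,"s_press")
for n,c in (("top",t),("scene",s)):
    m=mask(c,(18,120,100),(35,255,255))
    for k in cv2.findContours(m,0,2)[0]:
        if cv2.contourArea(k)>60:
            r=cv2.minAreaRect(k); print(n,"yellow",np.round(r[0],1),np.round(r[1],1),round(r[2],1),"xy z.03",np.round(onz(c,r[0],.03),3))
    m=mask(c,(0,180,120),(4,255,255))
    for k in cv2.findContours(m,0,2)[0]:
        if cv2.contourArea(k)>60: print(n,"red",cv2.minEnclosingCircle(k))
E
```

```text
t_forms k 6.153846153846154
t_press k 5.0
s_form k 8.571428571428571
s_press k 4.285714285714286
top yellow [323.5 241.3] [38.6 18.2] 85.9 xy z.03 [0.487 0.107 0.03 ]
top yellow [280.  236.3] [38.6 18.1] 78.2 xy z.03 [0.5   0.242 0.03 ]
top yellow [247. 222.] [38. 18.] 90.0 xy z.03 [0.542 0.346 0.03 ]
top yellow [481.5 203.5] [19.8 19.8] 45.0 xy z.03 [ 0.613 -0.38   0.03 ]
top red ((436.36956787109375, 169.06521606445312), 5.7076029777526855)
scene yellow [214.6 459.9] [30.  32.9] 18.4 xy z.03 [ 0.612 -0.378  0.03 ]
scene yellow [514.9 412.6] [79.9 17.2] 35.4 xy z.03 [1.059 0.091 0.03 ]
scene yellow [529.2 389. ] [78.5 23. ] 33.7 xy z.03 [1.06  0.157 0.03 ]
scene yellow [559.8 363.5] [46.2 26.5] 28.3 xy z.03 [1.089 0.252 0.03 ]
scene yellow [582.6 340.6] [27.8 28.5] 31.0 xy z.03 [1.108 0.336 0.03 ]
scene yellow [522.  340.7] [39.2 28.8] 35.0 xy z.03 [0.997 0.25  0.03 ]
scene yellow [545.9 317.9] [55.  28.2] 32.0 xy z.03 [1.015 0.336 0.03 ]
scene yellow [539.1 289. ] [12.9 11.1] 31.0 xy z.03 [0.969 0.397 0.03 ]
scene yellow [579.7 304. ] [67.9 27. ] 30.6 xy z.03 [1.064 0.42  0.03 ]
sc
[... 169 characters left out ...]
[47.9 23.3] 29.7 xy z.03 [0.486 0.113 0.03 ]
scene yellow [347.5 232. ] [46.6 19.8] 20.6 xy z.03 [0.5   0.244 0.03 ]
scene yellow [384.5 212.4] [45.6 23.6] 29.7 xy z.03 [0.542 0.355 0.03 ]
scene yellow [  3.7 191.9] [14.2  7. ] 36.9 xy z.03 [-0.325 -0.228  0.03 ]
scene yellow [ 23.1 177.4] [32.2 21.6] 33.7 xy z.03 [-0.325 -0.164  0.03 ]
scene yellow [ 10.3 156.9] [18.7 39.2] 54.0 xy z.03 [-0.417 -0.141  0.03 ]
scene yellow [557.4 101. ] [59.9 11.3] 24.0 xy z.03 [0.73  1.026 0.03 ]
scene yellow [516.9  28.2] [ 5.6 62. ] 37.4 xy z.03 [0.472 1.267 0.03 ]
scene yellow [400.3   7.7] [ 6.5 16.4] 41.6 xy z.03 [0.095 1.119 0.03 ]
scene red ((290.2317199707031, 353.69512939453125), 8.442158699035645)
```

View pics/t_forms.png

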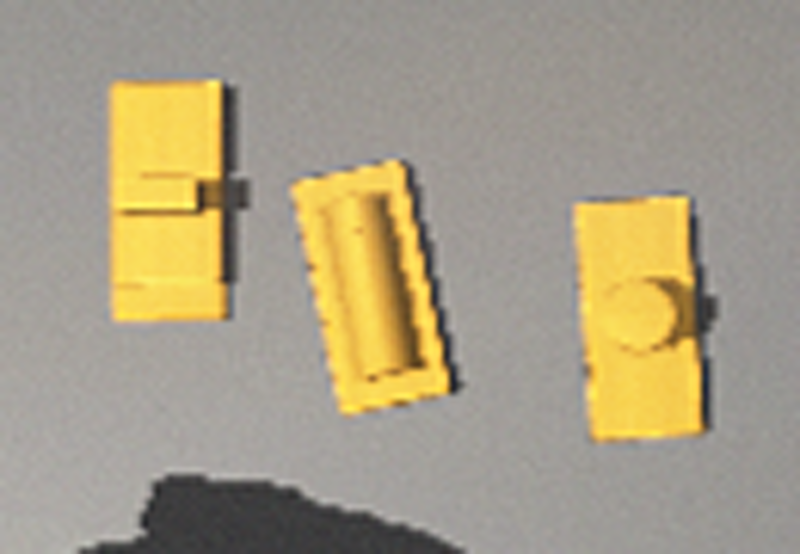

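View pics/s_form.png

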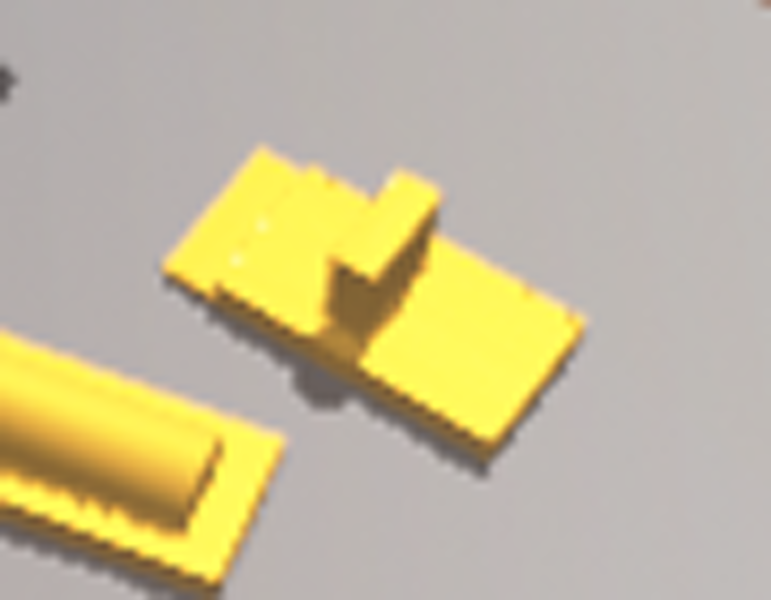

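View pics/t_press.png

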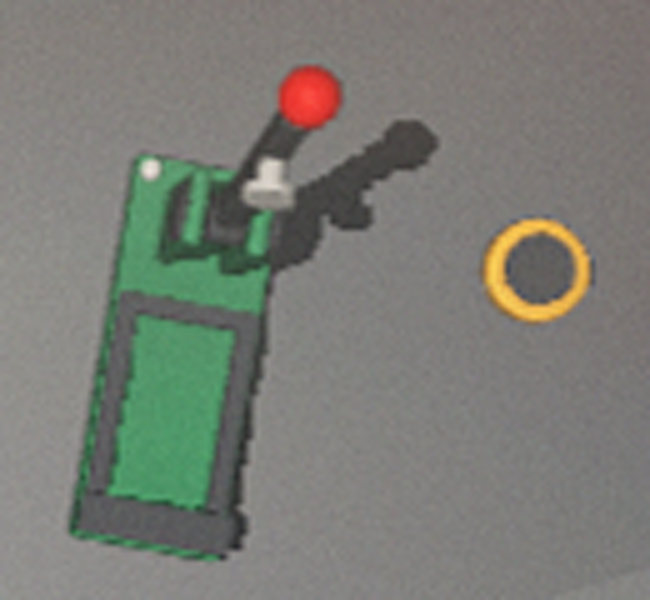

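View pics/s_press.png

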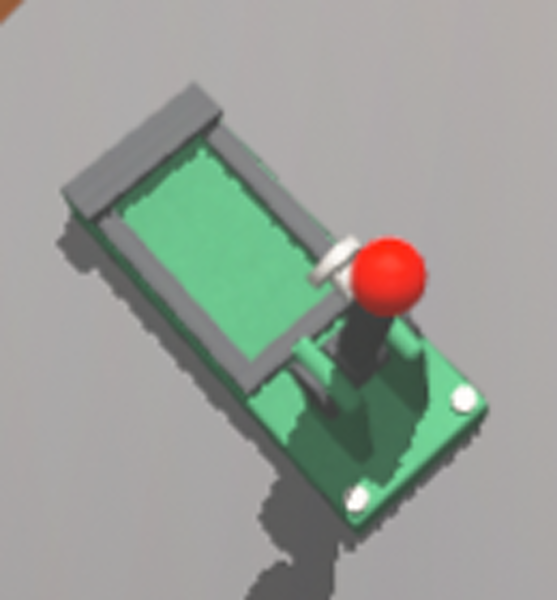

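Identified: in the top crop, the target form's step line is near its lower (robot-side) end, so the heel faces the robot. The press's lip is also on the robot side, yawed about -10°. The lever is slightly past upright. I'll work out the camera mount and rough poses before moving.

Run:
```python
from h import *
w=cap("wrist");t=cap("top");s=cap("scene");st=bot.get_state()
T=R.from_quat(np.r_[st["eef_rot"][1:],st["eef_rot"][0]])
Rm=R.from_rotvec(w["rvec"]);o=-Rm.inv().apply(w["tvec"])
print("cam in tool",np.round(T.inv().apply(o-st["tool_pos"]),4)); print("cam axes in tool",np.round((T.inv()*Rm.inv()).as_matrix(),3))
print("ball",tri(ray(t,(436.4,169.1)),ray(s,(290.2,353.7))))
# press: rail/sill corners top view, z=.05; lip top z=.06
for nm,uv,z in [("sillL",(375+122/5,150+292/5),.05),("sillR",(375+270/5,150+316/5),.05),("lipL",(375+77/5,150+528/5),.06),("lipR",(375+238/5,150+550/5),.06),("backL",(375+137/5,150+155/5),.03)]:
    print(nm,np.round(onz(t,uv,z),4))
k=8.5714
for nm,p,z in [("sillR?",(245,392),.05),("lip far",(195,85),.06),("lip near",(65,192),.06),("bolt1",(463,400),.04),("bolt2",(357,498),.04)]:
    print(nm,np.round(onz(s,(200+p[0]/4.2857,290+p[1]/4.2857),z),4))
# block top corners, form
for nm,p in [("bt1",(402,170)),("bt2",(440,193)),("bt3",(372,280)),("bt4",(330,255))]: print(nm,np.round(onz(s,(340+p[0]/k,180+p[1]/k),.066),4))
for nm,p in [("a",(140,173)),("b",(197,173)),("c",(197,211)),("d",(140,211))]: print(nm,np.round(onz(t,(220+p[0]/6.1538,190+p[1]/6.1538),.066),4))
```

```text
cam in tool [ 0.0708 -0.0002 -0.1419]
cam axes in tool [[-0.    -0.959 -0.285]
 [ 1.    -0.     0.   ]
 [-0.    -0.285  0.959]]
ball (array([ 0.66177157, -0.17349521,  0.30477996]), [np.float64(0.0006760692897171483), np.float64(0.0006760692897170909)])
sillL [ 0.591 -0.123  0.05 ]
sillR [ 0.5779 -0.2135  0.05  ]
lipL [ 0.446  -0.0959  0.06  ]
lipR [ 0.4346 -0.1931  0.06  ]
backL [ 0.6791 -0.1346  0.03  ]
sillR? [ 0.5788 -0.2027  0.05  ]
lip far [ 0.4484 -0.093   0.06  ]
lip near [ 0.435  -0.1818  0.06  ]
bolt1 [ 0.6677 -0.1354  0.04  ]
bolt2 [ 0.6563 -0.2073  0.04  ]
bt1 [0.5352 0.3694 0.066 ]
bt2 [0.5493 0.3693 0.066 ]
bt3 [0.5509 0.3297 0.066 ]
bt4 [0.5357 0.3296 0.066 ]
a [0.5509 0.3528 0.066 ]
b [0.5514 0.3247 0.066 ]
c [0.5326 0.3242 0.066 ]
d [0.5321 0.3523 0.066 ]
```

Form centre is about (0.543,0.349), yaw about 0. Press pocket is about (0.512,-0.154), yaw about -8.6°. The ball triangulates to within 0.7 mm. First I'll look at the press closely with the wrist camera.

```bash
cat >> h.py <<'E'
def q2R(q): return R.from_quat(np.r_[q[1:],q[0]])
def down(yaw,pitch=0.):
    """tool pointing down, tool y along heading yaw, tool x along yaw+90; pitch>0 raises the +heading edge"""
    c,s=np.cos(yaw),np.sin(yaw)
    B=np.array([[-s,c,0],[c,s,0],[0,0,-1.]]).T
    return R.from_rotvec(-pitch*np.array([-s,c,0]))*R.from_matrix(B)
def plan(p1,R1,n,dec=3,p0=None,R0=None):
    st=bot.get_state()
    p=np.array(st["tool_pos"]) if p0 is None else p0; q=q2R(st["eef_rot"]) if R0 is None else R0
    pi,qi=p,q; dq=(qi.inv()*R1).as_rotvec()
    for i in range(1,n+1):
        pt=pi+(np.array(p1)-pi)*i/n; qt=qi*R.from_rotvec(dq*i/n)
        a=np.round(q.inv().apply(pt-p)/.25,dec); b=np.round((q.inv()*qt).as_rotvec()/np.pi,dec)
        p=p+q.apply(a*.25); q=q*R.from_rotvec(b*np.pi)
        print('{"delta_pos":%s,"angular":%s},'%((a+0).tolist(),(b+0).tolist()))
    print("end",np.round(p,4),"ang err deg",np.round(np.degrees((q.inv()*R1).magnitude()),2)); return p,q
E
python3 - <<'E'
from h import *
plan([.48,-.154,.26],down(np.radians(-8.6)),24)
E
```

```text
{"delta_pos":[-0.083, -0.092, -0.005],"angular":[0.0, 0.0, 0.017]},
{"delta_pos":[-0.088, -0.087, -0.005],"angular":[0.0, 0.0, 0.016]},
{"delta_pos":[-0.092, -0.083, -0.004],"angular":[0.0, 0.0, 0.017]},
{"delta_pos":[-0.096, -0.077, -0.005],"angular":[0.0, 0.0, 0.017]},
{"delta_pos":[-0.101, -0.072, -0.005],"angular":[0.0, 0.0, 0.017]},
{"delta_pos":[-0.104, -0.067, -0.005],"angular":[0.0, 0.0, 0.016]},
{"delta_pos":[-0.107, -0.062, -0.004],"angular":[0.0, 0.0, 0.017]},
{"delta_pos":[-0.111, -0.056, -0.005],"angular":[0.0, 0.0, 0.017]},
{"delta_pos":[-0.113, -0.049, -0.005],"angular":[0.0, 0.0, 0.017]},
{"delta_pos":[-0.116, -0.044, -0.005],"angular":[0.0, 0.0, 0.016]},
{"delta_pos":[-0.118, -0.038, -0.005],"angular":[0.0, 0.0, 0.017]},
{"delta_pos":[-0.12, -0.031, -0.004],"angular":[0.0, 0.0, 0.017]},
{"delta_pos":[-0.121, -0.025, -0.005],"angular":[0.0, 0.0, 0.017]},
{"delta_pos":[-0.122, -0.019, -0.005],"angular":[0.0, 0.0, 0.016]},
{"delta_pos":[-0.124, -0.012, -0.005],"angular":[0.0, 0.0, 0.017]},
{"delta_pos":[-0.123, -0.006, -0.004],"angular":[0.0, 0.0, 0.017]},
{"delta_pos":[-0.124, 0.001, -0.005],"angular":[0.0, 0.0, 0.017]},
{"delta_pos":[-0.123, 0.008, -0.005],"angular":[0.0, 0.0, 0.016]},
{"delta_pos":[-0.124, 0.013, -0.005],"angular":[0.0, 0.0, 0.017]},
{"delta_pos":[-0.122, 0.02, -0.005],"angular":[0.0, 0.0, 0.017]},
{"delta_pos":[-0.12, 0.027, -0.004],"angular":[0.0, 0.0, 0.017]},
{"delta_pos":[-0.12, 0.033, -0.005],"angular":[0.0, 0.0, 0.016]},
{"delta_pos":[-0.117, 0.039, -0.005],"angular":[0.0, 0.0, 0.017]},
{"delta_pos":[-0.115, 0.046, -0.005],"angular":[0.0, 0.0, 0.017]},
end [ 0.4801 -0.1539  0.2601] ang err deg 0.05
```

Call:
jog_arm(
  series=[
    {"delta_pos":[-0.083,-0.092,-0.005],"angular":[0,0,0.017]},
    {"delta_pos":[-0.088,-0.087,-0.005],"angular":[0,0,0.016]},
    {"delta_pos":[-0.092,-0.083,-0.004],"angular":[0,0,0.017]},
    {"delta_pos":[-0.096,-0.077,-0.005],"angular":[0,0,0.017]},
    {"delta_pos":[-0.101,-0.072,-0.005],"angular":[0,0,0.017]},
    {"delta_pos":[-0.104,-0.067,-0.005],"angular":[0,0,0.016]},
    {"delta_pos":[-0.107,-0.062,-0.004],"angular":[0,0,0.017]},
    {"delta_pos":[-0.111,-0.056,-0.005],"angular":[0,0,0.017]},
  ],
)

```text
t: 1.07
tool_pos: [0.3446, 0.3207, 0.2409]
eef_rot: [-0.0, 0.427, 0.904, 0.0]
force: [0.4, 0.7, -0.1]
width: 0.0854
```

Call:
jog_arm(
  series=[
    {"delta_pos":[-0.113,-0.049,-0.005],"angular":[0,0,0.017]},
    {"delta_pos":[-0.116,-0.044,-0.005],"angular":[0,0,0.016]},
    {"delta_pos":[-0.118,-0.038,-0.005],"angular":[0,0,0.017]},
    {"delta_pos":[-0.12,-0.031,-0.004],"angular":[0,0,0.017]},
    {"delta_pos":[-0.121,-0.025,-0.005],"angular":[0,0,0.017]},
    {"delta_pos":[-0.122,-0.019,-0.005],"angular":[0,0,0.016]},
    {"delta_pos":[-0.124,-0.012,-0.005],"angular":[0,0,0.017]},
    {"delta_pos":[-0.123,-0.006,-0.004],"angular":[0,0,0.017]},
  ],
)

```text
t: 1.73
tool_pos: [0.4124, 0.0827, 0.2507]
eef_rot: [0.0, 0.607, 0.795, 0.0]
force: [0.5, 1.1, -0.3]
width: 0.0857
```

Call:
jog_arm(
  series=[
    {"delta_pos":[-0.124,0.001,-0.005],"angular":[0,0,0.017]},
    {"delta_pos":[-0.123,0.008,-0.005],"angular":[0,0,0.016]},
    {"delta_pos":[-0.124,0.013,-0.005],"angular":[0,0,0.017]},
    {"delta_pos":[-0.122,0.02,-0.005],"angular":[0,0,0.017]},
    {"delta_pos":[-0.12,0.027,-0.004],"angular":[0,0,0.017]},
    {"delta_pos":[-0.12,0.033,-0.005],"angular":[0,0,0.016]},
    {"delta_pos":[-0.117,0.039,-0.005],"angular":[0,0,0.017]},
    {"delta_pos":[-0.115,0.046,-0.005],"angular":[0,0,0.017]},
  ],
)

```text
t: 2.4
tool_pos: [0.4803, -0.1554, 0.2603]
eef_rot: [0.0, 0.759, 0.651, 0.0]
force: [0.4, 0.4, -0.8]
width: 0.0857
```

Run:
```python
from h import *
s=bot.get_state();print(s["t"],np.round(s["tool_pos"],4),np.round(s["joint_positions"],2),np.round(np.degrees((q2R(s["eef_rot"]).inv()*down(np.radians(-8.6))).as_rotvec()),2),np.abs(s["qd"]).max())
cap("wrist","w1")
```

```text
2.4 [ 0.4803 -0.1554  0.2603] [-0.22  0.33  0.53  1.9  -0.2   0.97  0.25] [ 0.02 -0.01 -0.19] 0.6209304921319361
```

View pics/w1.png

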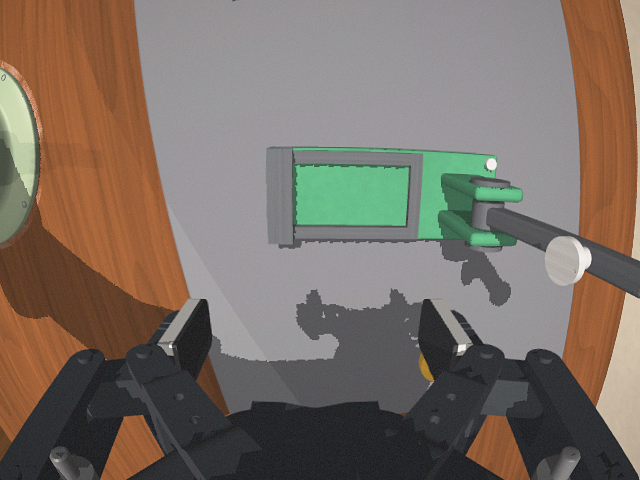

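The wrist view shows the press, with the pocket floor at about (295–410, 163–227), lip at left, cheeks and lever at right. I'll take a still frame and measure its edges.

Run:
```python
from h import *
import pickle
c=cap("wrist","w2"); pickle.dump(c,open("w2.pkl","wb")); crop(c,260,135,425,255,"w2c")
s=bot.get_state();print(np.round(s["tool_pos"],4),np.abs(s["qd"]).max())
# floor-green mask
m=mask(c,(60,90,60),(90,255,255)); m[:, :294]=0
n,l,st,ce=cv2.connectedComponentsWithStats(m)
i=l[195,350]; mm=(l==i).astype(np.uint8); print(st[i])
k=max(cv2.findContours(mm,0,2)[0],key=cv2.contourArea); r=cv2.minAreaRect(k); print(r)
b=cv2.boxPoints(r)
for p in b: print(np.round(p,1),"z.05",np.round(onz(c,p,.05,True),4),"z.042",np.round(onz(c,p,.042,True),4))
```

```text
w2c k 4.848484848484849
[ 0.4805 -0.1582  0.2603] 0.057187854237625686
[ 294  158  113   61 6760]
((349.9999694824219, 187.99998474121094), (111.99998474121094, 59.99999237060547), -0.0)
[294. 218.] z.05 [ 0.4611 -0.1703  0.05  ] z.042 [ 0.4604 -0.1721  0.042 ]
[294. 158.] z.05 [ 0.4712 -0.1126  0.05  ] z.042 [ 0.4707 -0.1131  0.042 ]
[406. 158.] z.05 [ 0.5775 -0.1285  0.05  ] z.042 [ 0.5794 -0.1294  0.042 ]
[406. 218.] z.05 [ 0.5708 -0.1879  0.05  ] z.042 [ 0.5726 -0.1901  0.042 ]
```

View pics/w2c.png

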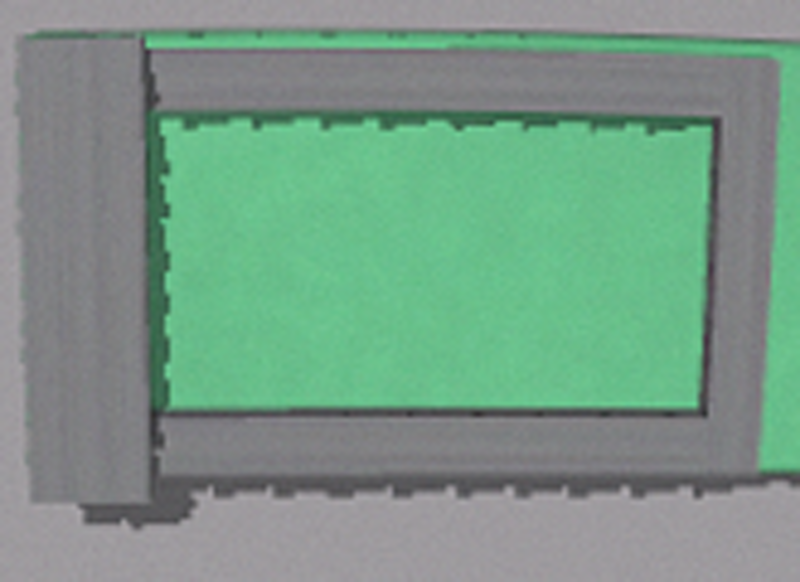

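Run:
```python
from h import *
import pickle
c=pickle.load(open("w2.pkl","rb"));k=4.84848
f=lambda p,z: onz(c,(260+(p[0]+.5)/k-.5,135+(p[1]+.5)/k-.5),z,True)
P={n:f(p,z) for n,p,z in [("sT",(719,118),.05),("sB",(707,413),.05),("pTl",(200,112),.05),("pBl",(200,412),.05),("lipT",(145,40),.06),("lipB",(151,500),.06),("lipoT",(22,38),.06),("lipoB",(31,500),.06),("so1",(779,60),.05),("so2",(758,470),.05)]}
for n in P: print(n,np.round(P[n],4))
v=P["sT"]-P["sB"]; print("sill yaw",np.degrees(np.arctan2(-v[0],v[1])),"len",np.linalg.norm(v))
v=P["lipT"]-P["lipB"]; print("lip yaw",np.degrees(np.arctan2(-v[0],v[1])),np.linalg.norm(v))
for a,b in(("sT","pTl"),("sB","pBl")): v=P[a]-P[b]; print("rail yaw",np.degrees(np.arctan2(v[1],v[0])))
yaw=np.radians(-8.0)
for yd in (-7.5,-8,-8.6,-9.5):
    y=np.radians(yd); ex=np.array([np.cos(y),np.sin(y)]);ey=np.array([-ex[1],ex[0]])
    X=lambda n:P[n][:2]@ex; Y=lambda n:P[n][:2]@ey
    cx=(X("sT")+X("sB"))/2-.062; cl=(X("lipT")+X("lipB"))/2+.052
    cy=np.mean([Y("sT"),Y("sB"),Y("pTl"),Y("pBl")]); 
    print(yd,"ctr from sill",np.round(cx*ex+cy*ey,4),"from lip",np.round(cl*ex+cy*ey,4),"width",Y("sT")-Y("sB"),Y("pTl")-Y("pBl"),"sill outer-inner",X("so1")-X("sT"))
```

```text
sT [ 0.5793 -0.1297  0.05  ]
sB [ 0.5701 -0.1896  0.05  ]
pTl [ 0.4776 -0.1134  0.05  ]
pBl [ 0.4674 -0.1729  0.05  ]
lipT [ 0.4702 -0.0974  0.06  ]
lipB [ 0.4555 -0.1867  0.06  ]
lipoT [ 0.4472 -0.0929  0.06  ]
lipoB [ 0.4318 -0.1828  0.06  ]
so1 [ 0.5932 -0.1196  0.05  ]
so2 [ 0.5798 -0.2035  0.05  ]
sill yaw -8.768309983127404 len 0.0606227416363997
lip yaw -9.323576949723474 0.09044315343220978
rail yaw -9.07449582360686
rail yaw -9.22285964011327
-7.5 ctr from sill [ 0.5134 -0.1501] from lip [ 0.5142 -0.1502] width 0.060607889347087454 0.06031135484433232 sill outer-inner 0.012453595950191798
-8 ctr from sill [ 0.5134 -0.15  ] from lip [ 0.5142 -0.1501] width 0.06061729125671009 0.06032942415821005 sill outer-inner 0.012350284710307857
-8.6 ctr from sill [ 0.5134 -0.1499] from lip [ 0.5142 -0.15  ] width 0.06062248007132577 0.060345042737024915 sill outer-inner 0.012225070430804785
-9.5 ctr from sill [ 0.5135 -0.1497] from lip [ 0.5143 -0.1498] width 0.06061779843085022 0.06035606242975737 sill outer-inner 0.012034739686396123
```

Sill- and lip-based estimates of the pocket centre agree to 0.8 mm: (0.5138,-0.150), yaw -9.1°. The measured pocket width is 60.5 against the true 62 mm, and the ball lies on the mid-plane to within 1 mm. Next, the form.

Run:
```python
from h import *
plan([.541,.345,.17],down(0),16)
```

```text
{"delta_pos":[0.127, -0.005, 0.022],"angular":[0.0, 0.0, -0.003]},
{"delta_pos":[0.126, -0.004, 0.023],"angular":[0.0, 0.0, -0.003]},
{"delta_pos":[0.127, -0.002, 0.022],"angular":[0.0, 0.0, -0.003]},
{"delta_pos":[0.127, -0.001, 0.022],"angular":[0.0, 0.0, -0.004]},
{"delta_pos":[0.127, 0.0, 0.023],"angular":[0.0, 0.0, -0.003]},
{"delta_pos":[0.126, 0.001, 0.022],"angular":[0.0, 0.0, -0.003]},
{"delta_pos":[0.127, 0.003, 0.022],"angular":[0.0, 0.0, -0.003]},
{"delta_pos":[0.127, 0.004, 0.023],"angular":[0.0, 0.0, -0.003]},
{"delta_pos":[0.126, 0.005, 0.022],"angular":[0.0, 0.0, -0.003]},
{"delta_pos":[0.127, 0.006, 0.022],"angular":[0.0, 0.0, -0.003]},
{"delta_pos":[0.127, 0.008, 0.023],"angular":[0.0, 0.0, -0.004]},
{"delta_pos":[0.126, 0.009, 0.022],"angular":[0.0, 0.0, -0.003]},
{"delta_pos":[0.126, 0.01, 0.022],"angular":[0.0, 0.001, -0.003]},
{"delta_pos":[0.127, 0.011, 0.023],"angular":[0.0, 0.0, -0.003]},
{"delta_pos":[0.126, 0.013, 0.023],"angular":[0.0, 0.0, -0.003]},
{"delta_pos":[0.126, 0.014, 0.023],"angular":[0.0, 0.0, -0.003]},
end [0.5411 0.3451 0.1699] ang err deg 0.1
```

Call:
jog_arm(
  series=[
    {"delta_pos":[0.127,-0.005,0.022],"angular":[0,0,-0.003]},
    {"delta_pos":[0.126,-0.004,0.023],"angular":[0,0,-0.003]},
    {"delta_pos":[0.127,-0.002,0.022],"angular":[0,0,-0.003]},
    {"delta_pos":[0.127,-0.001,0.022],"angular":[0,0,-0.004]},
    {"delta_pos":[0.127,0,0.023],"angular":[0,0,-0.003]},
    {"delta_pos":[0.126,0.001,0.022],"angular":[0,0,-0.003]},
    {"delta_pos":[0.127,0.003,0.022],"angular":[0,0,-0.003]},
    {"delta_pos":[0.127,0.004,0.023],"angular":[0,0,-0.003]},
  ],
  gripper=0.0,
)

```text
t: 3.17
tool_pos: [0.5083, 0.1, 0.2152]
eef_rot: [-0.0, 0.732, 0.681, 0.0]
force: [0.9, 0.0, 0.0]
width: 0.043
```

Call:
jog_arm(
  series=[
    {"delta_pos":[0.126,0.005,0.022],"angular":[0,0,-0.003]},
    {"delta_pos":[0.127,0.006,0.022],"angular":[0,0,-0.003]},
    {"delta_pos":[0.127,0.008,0.023],"angular":[0,0,-0.004]},
    {"delta_pos":[0.126,0.009,0.022],"angular":[0,0,-0.003]},
    {"delta_pos":[0.126,0.01,0.022],"angular":[0,0.001,-0.003]},
    {"delta_pos":[0.127,0.011,0.023],"angular":[0,0,-0.003]},
    {"delta_pos":[0.126,0.013,0.023],"angular":[0,0,-0.003]},
    {"delta_pos":[0.126,0.014,0.023],"angular":[0,0,-0.003]},
  ],
)

```text
t: 3.83
tool_pos: [0.5365, 0.3521, 0.1703]
eef_rot: [-0.001, 0.704, 0.71, 0.001]
force: [0.5, -0.4, 0.2]
width: 0.0426
```

Call:
jog_arm(
  series=[
    {"delta_pos":[0,0,0],"angular":[0,0,0]},
    {"delta_pos":[0,0,0],"angular":[0,0,0]},
  ],
)

```text
t: 4.0
tool_pos: [0.536, 0.352, 0.1697]
eef_rot: [-0.001, 0.704, 0.71, 0.001]
force: [0.3, -0.4, 0.6]
width: 0.0426
```

Run:
```python
from h import *
import pickle
c=cap("wrist","w3"); pickle.dump(c,open("w3.pkl","wb"))
s=bot.get_state();print(np.round(s["tool_pos"],4),np.round(s["eef_rot"],4),s["width"])
```

```text
[0.5365 0.3503 0.1702] [-1.000e-03  7.046e-01  7.096e-01  7.000e-04] 0.04257796325449739
```

View pics/w3.png

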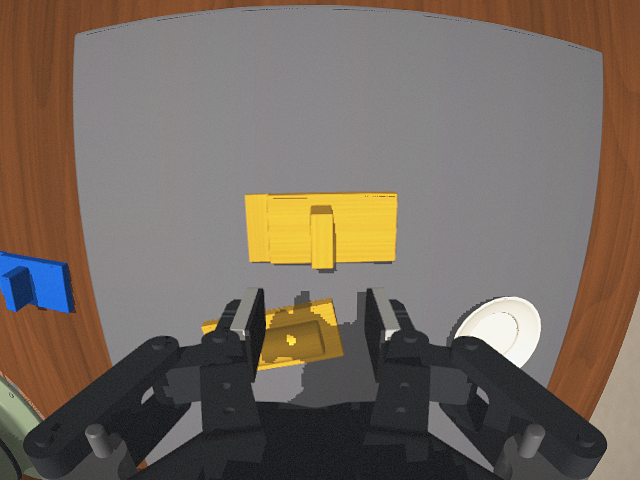

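Run:
```python
from h import *
import pickle
c=pickle.load(open("w3.pkl","rb")); crop(c,240,185,402,280,"w3c")
```

```text
w3c k 4.938271604938271
```

View pics/w3c.png

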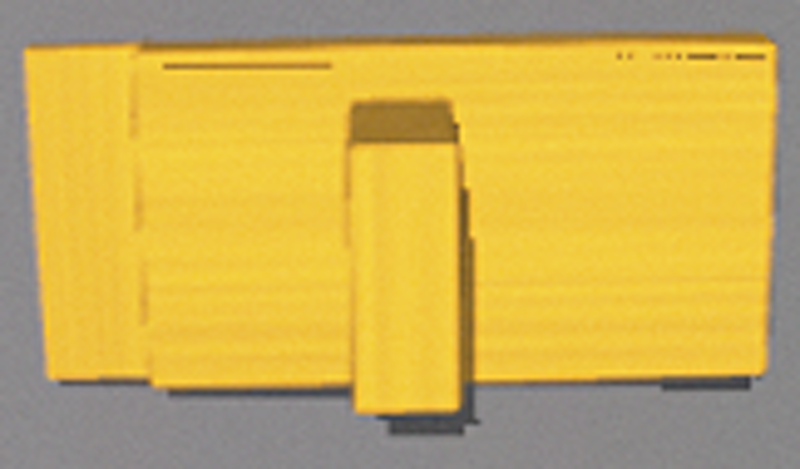

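Run:
```python
from h import *
import pickle
c=pickle.load(open("w3.pkl","rb"));k=800/162
f=lambda p,z: onz(c,(240+(p[0]+.5)/k-.5,185+(p[1]+.5)/k-.5),z,True)
b=[f(p,.066) for p in [(352,142),(460,142),(462,410),(354,412)]]
print("block ctr",np.round(np.mean(b,0),4),"size",np.linalg.norm(b[0]-b[1]),np.linalg.norm(b[1]-b[2]))
for v in(b[0]-b[3],b[1]-b[2]): print("yaw",np.degrees(np.arctan2(-v[0],v[1])))
h1,h2=f((25,47),.025),f((48,380),.025); r1,r2=f((777,46),.032),f((768,375),.032)
print(np.round([h1,h2,r1,r2],4)); print("len",np.linalg.norm((h1+h2-r1-r2)/2),"w",np.linalg.norm(h1-h2),np.linalg.norm(r1-r2))
v=(r1+r2-h1-h2)/2;print("yaw",np.degrees(np.arctan2(v[1],v[0])),"ctr",(h1+h2+r1+r2)/4)
```

```text
block ctr [0.5424 0.349  0.066 ] size 0.014821874286150378 0.03927111304644188
yaw 0.7641664493619489
yaw 1.7329445979878617
[[0.4817 0.3748 0.025 ]
 [0.4833 0.3183 0.025 ]
 [0.6007 0.3774 0.032 ]
 [0.6029 0.3228 0.032 ]]
len 0.11954883531565981 w 0.05650989485635648 0.0546687107160355
yaw 1.6871030715521576 ctr [0.54215477 0.34834349 0.0285    ]
```

Run:
```python
from h import *
s=bot.get_state(); print(s["t"],s["tool_pos"],q2R(s["eef_rot"]).as_matrix().round(4))
plan([.5423,.3488,.09],down(np.radians(1.6)),4)
```

```text
4.05 [0.53650874 0.3503124  0.17019907] [[-7.2e-03  1.0e+00 -4.0e-04]
 [ 1.0e+00  7.2e-03  2.5e-03]
 [ 2.5e-03 -4.0e-04 -1.0e+00]]
{"delta_pos":[-0.002, 0.006, 0.08],"angular":[0.0, 0.0, -0.002]},
{"delta_pos":[-0.002, 0.006, 0.08],"angular":[0.0, 0.0, -0.001]},
{"delta_pos":[-0.001, 0.005, 0.081],"angular":[0.0, -0.001, -0.002]},
{"delta_pos":[-0.002, 0.006, 0.08],"angular":[0.0, 0.0, -0.002]},
end [0.5423 0.3488 0.0899] ang err deg 0.08
```

Call:
jog_arm(
  series=[
    {"delta_pos":[-0.002,0.006,0.08],"angular":[0,0,-0.002]},
    {"delta_pos":[-0.002,0.006,0.08],"angular":[0,0,-0.001]},
    {"delta_pos":[-0.001,0.005,0.081],"angular":[0,-0.001,-0.002]},
    {"delta_pos":[-0.002,0.006,0.08],"angular":[0,0,-0.002]},
    {"delta_pos":[0,0,0],"angular":[0,0,0]},
    {"delta_pos":[0,0,0],"angular":[0,0,0]},
  ],
)

```text
t: 4.55
tool_pos: [0.5428, 0.3474, 0.0904]
eef_rot: [0.0, 0.698, 0.716, -0.001]
force: [0.7, -0.1, 0.1]
width: 0.0428
```

Run:
```python
from h import *
for i in range(3):
    s=bot.get_state(); print(s["t"],s["tool_pos"],np.abs(s["qd"]).max()); c=cap("wrist","w4")
plan([.5423,.3488,.037],down(np.radians(1.6)),4)
```

```text
4.55 [0.5427564  0.34740865 0.090436  ] 0.029426671227266988
4.6 [0.54324815 0.3479484  0.09140098] 0.016736622044056015
4.65 [0.5434384  0.34836738 0.09186229] 0.00628378584496105
{"delta_pos":[0.0, -0.001, 0.055],"angular":[0.0, 0.0, 0.0]},
{"delta_pos":[0.0, -0.001, 0.055],"angular":[0.0, 0.0, 0.0]},
{"delta_pos":[0.001, -0.002, 0.055],"angular":[0.0, 0.0, 0.0]},
{"delta_pos":[0.0, -0.001, 0.055],"angular":[0.001, 0.0, 0.0]},
end [0.5423 0.3489 0.037 ] ang err deg 0.11
```

View pics/w4.png

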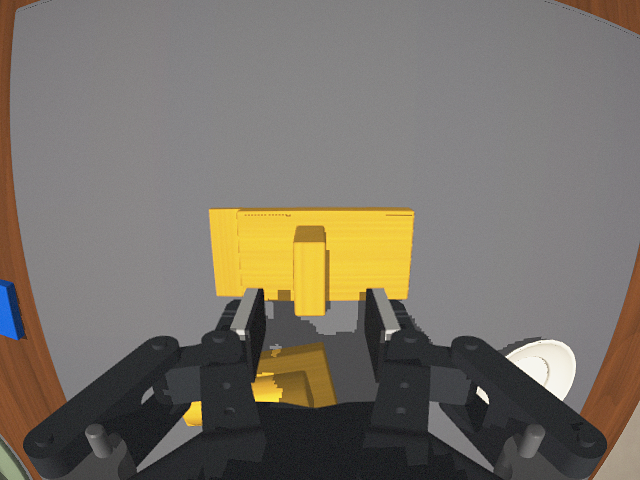

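The block is between the fingers (column 310, finger midpoint 315). Descending and gripping.

Call:
jog_arm(
  series=[
    {"delta_pos":[0,-0.001,0.055],"angular":[0,0,0]},
    {"delta_pos":[0,-0.001,0.055],"angular":[0,0,0]},
    {"delta_pos":[0,-0.001,0.055],"angular":[0,0,0]},
    {"delta_pos":[0,-0.001,0.05],"angular":[0,0,0]},
    {"delta_pos":[0,0,0],"angular":[0,0,0]},
    {"delta_pos":[0,0,0],"angular":[0,0,0]},
  ],
)

```text
t: 5.2
tool_pos: [0.5414, 0.3481, 0.0355]
eef_rot: [-0.0, 0.697, 0.717, -0.001]
force: [-0.7, 0.8, 0.3]
width: 0.0426
```

Call:
jog_arm(
  series=[
    {"delta_pos":[0,0,0],"angular":[0,0,0]},
    {"delta_pos":[0,0,0],"angular":[0,0,0]},
    {"delta_pos":[0,0,0],"angular":[0,0,0]},
    {"delta_pos":[0,0,0],"angular":[0,0,0]},
    {"delta_pos":[0,0,0],"angular":[0,0,0]},
    {"delta_pos":[0,0,0],"angular":[0,0,0]},
  ],
  gripper=-1,
  force=80,
)

```text
t: 5.7
tool_pos: [0.5421, 0.3487, 0.0374]
eef_rot: [0.0, 0.697, 0.717, 0.001]
force: [-1.5, -0.8, 6.5]
width: 0.0149
```

Run:
```python
from h import *
for i in range(3):
    s=bot.get_state(); print(s["t"],s["tool_pos"],np.round(s["eef_rot"],4),s["width"],s["force"]); c=cap("wrist","w5")
```

```text
5.7 [0.54209473 0.3487397  0.03738315] [1.000e-04 6.971e-01 7.170e-01 5.000e-04] 0.014882492467083725 [-1.51428162 -0.82075735  6.48985104]
5.75 [0.5420717  0.3487488  0.03737531] [1.000e-04 6.971e-01 7.170e-01 5.000e-04] 0.015039738392481902 [-1.36532566 -1.27791142  6.21998465]
5.8 [0.54209296 0.34875896 0.03740336] [1.000e-04 6.971e-01 7.170e-01 5.000e-04] 0.014467774642864726 [-1.51195971 -0.40120392  7.72148262]
```

View pics/w5.png

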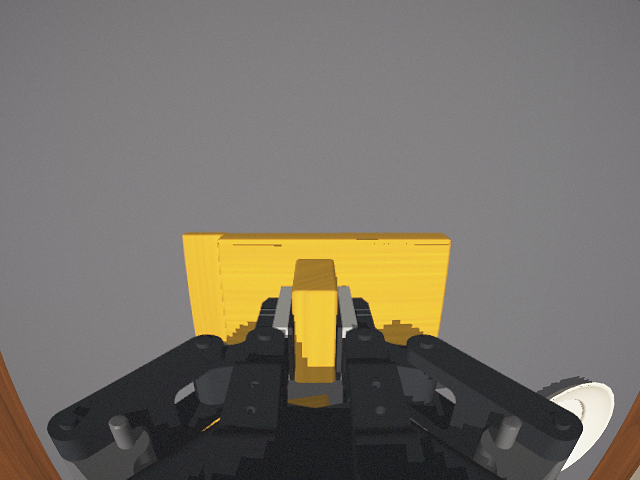

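Gripped: width is about 15 mm against the 16 mm block, and the block is centred. The form's underside is 17.4 mm below the TCP. Lift, then carry while tilting to 8°.

```bash
cat >> h.py <<'E'
PC=np.array([.5138,-.1499,.042]); PSI=np.radians(-9.1)
EX=np.array([np.cos(PSI),np.sin(PSI),0]);EY=np.array([-np.sin(PSI),np.cos(PSI),0]);EZ=np.array([0,0,1.])
DZ=.0174; DX=0.; DY=0.   # form underside centre below TCP, offsets
def tcp_for(hx,hz,deg,hy=0.):
    a=np.radians(deg); c,s=np.cos(a),np.sin(a)
    return PC+EX*(hx+.06*c-DZ*s)+EZ*(hz+.06*s+DZ*c)+EY*hy, down(PSI,a)
def heel_of(p,q):
    M=q.as_matrix(); xf=M[:,1]; zf=-M[:,2]   # form x = tool y
    h=p-zf*DZ-xf*.06-PC; return np.array([h@EX,h@EY,h[2]])*1000, np.degrees(np.arcsin(xf[2]))
E
python3 - <<'E'
from h import *
p,q=plan([.5421,.3487,.17],down(np.radians(1.63)),4)
t=tcp_for(-.046,.06,8); print(t[0])
plan(t[0],t[1],16,p0=p,R0=q)
E
```

```text
{"delta_pos":[0.0, 0.0, -0.133],"angular":[0.0, 0.0, 0.0]},
{"delta_pos":[0.0, 0.0, -0.132],"angular":[0.0, 0.0, 0.0]},
{"delta_pos":[0.0, 0.0, -0.133],"angular":[0.0, 0.0, 0.0]},
{"delta_pos":[0.0, 0.0, -0.132],"angular":[0.0, 0.0, 0.0]},
end [0.542  0.3487 0.1699] ang err deg 0.07
[ 0.52465609 -0.15163886  0.12758105]
{"delta_pos":[-0.125, -0.008, 0.01],"angular":[-0.003, 0.0, 0.004]},
{"delta_pos":[-0.125, -0.006, 0.011],"angular":[-0.003, -0.001, 0.003]},
{"delta_pos":[-0.125, -0.006, 0.011],"angular":[-0.002, 0.0, 0.004]},
{"delta_pos":[-0.125, -0.003, 0.01],"angular":[-0.003, 0.0, 0.004]},
{"delta_pos":[-0.125, -0.003, 0.011],"angular":[-0.003, 0.0, 0.004]},
{"delta_pos":[-0.125, 0.0, 0.011],"angular":[-0.003, -0.001, 0.003]},
{"delta_pos":[-0.125, 0.0, 0.011],"angular":[-0.002, 0.0, 0.004]},
{"delta_pos":[-0.125, 0.001, 0.011],"angular":[-0.003, 0.0, 0.004]},
{"delta_pos":[-0.126, 0.004, 0.011],"angular":[-0.003, 0.0, 0.003]},
{"delta_pos":[-0.125, 0.004, 0.011],"angular":[-0.003, -0.001, 0.004]},
{"delta_pos":[-0.125, 0.006, 0.012],"angular":[-0.002, 0.0, 0.004]},
{"delta_pos":[-0.124, 0.007, 0.011],"angular":[-0.003, 0.0, 0.004]},
{"delta_pos":[-0.125, 0.009, 0.012],"angular":[-0.003, -0.001, 0.003]},
{"delta_pos":[-0.125, 0.009, 0.012],"angular":[-0.003, 0.0, 0.004]},
{"delta_pos":[-0.124, 0.012, 0.013],"angular":[-0.002, 0.0, 0.004]},
{"delta_pos":[-0.125, 0.012, 0.012],"angular":[-0.003, 0.0, 0.003]},
end [ 0.5246 -0.1517  0.1276] ang err deg 0.1
```

Call:
jog_arm(
  series=[
    {"delta_pos":[0,0,-0.05],"angular":[0,0,0]},
    {"delta_pos":[0,0,-0.08],"angular":[0,0,0]},
    {"delta_pos":[0,0,-0.1],"angular":[0,0,0]},
    {"delta_pos":[0,0,-0.1],"angular":[0,0,0]},
    {"delta_pos":[0,0,-0.1],"angular":[0,0,0]},
    {"delta_pos":[0,0,-0.1],"angular":[0,0,0]},
  ],
)

```text
t: 6.35
tool_pos: [0.5415, 0.3483, 0.171]
eef_rot: [0.0, 0.697, 0.717, -0.0]
force: [-0.2, 0.3, -5.4]
width: 0.0145
```

Call:
jog_arm(
  series=[
    {"delta_pos":[-0.125,-0.008,0.01],"angular":[-0.003,0,0.004]},
    {"delta_pos":[-0.125,-0.006,0.011],"angular":[-0.003,-0.001,0.003]},
    {"delta_pos":[-0.125,-0.006,0.011],"angular":[-0.002,0,0.004]},
    {"delta_pos":[-0.125,-0.003,0.01],"angular":[-0.003,0,0.004]},
    {"delta_pos":[-0.125,-0.003,0.011],"angular":[-0.003,0,0.004]},
    {"delta_pos":[-0.125,0,0.011],"angular":[-0.003,-0.001,0.003]},
    {"delta_pos":[-0.125,0,0.011],"angular":[-0.002,0,0.004]},
    {"delta_pos":[-0.125,0.001,0.011],"angular":[-0.003,0,0.004]},
  ],
)

```text
t: 7.02
tool_pos: [0.5326, 0.0971, 0.1487]
eef_rot: [0.026, 0.73, 0.683, 0.023]
force: [1.2, -0.9, -6.1]
width: 0.0154
```

Call:
jog_arm(
  series=[
    {"delta_pos":[-0.126,0.004,0.011],"angular":[-0.003,0,0.003]},
    {"delta_pos":[-0.125,0.004,0.011],"angular":[-0.003,-0.001,0.004]},
    {"delta_pos":[-0.125,0.006,0.012],"angular":[-0.002,0,0.004]},
    {"delta_pos":[-0.124,0.007,0.011],"angular":[-0.003,0,0.004]},
    {"delta_pos":[-0.125,0.009,0.012],"angular":[-0.003,-0.001,0.003]},
    {"delta_pos":[-0.125,0.009,0.012],"angular":[-0.003,0,0.004]},
    {"delta_pos":[-0.124,0.012,0.013],"angular":[-0.002,0,0.004]},
    {"delta_pos":[-0.1,0.012,0.012],"angular":[-0.003,0,0.003]},
  ],
)

```text
t: 7.68
tool_pos: [0.5247, -0.1481, 0.1277]
eef_rot: [0.053, 0.759, 0.647, 0.045]
force: [0.3, 0.8, -5.8]
width: 0.015
```

Call:
jog_arm(
  series=[
    {"delta_pos":[0,0,0],"angular":[0,0,0]},
    {"delta_pos":[0,0,0],"angular":[0,0,0]},
    {"delta_pos":[0,0,0],"angular":[0,0,0]},
  ],
)

```text
t: 7.93
tool_pos: [0.5252, -0.1453, 0.1275]
eef_rot: [0.052, 0.759, 0.648, 0.045]
force: [0.5, 0.9, -5.5]
width: 0.0147
```

Run:
```python
from h import *
for i in range(3):
    s=bot.get_state(); print(s["t"],s["tool_pos"],heel_of(s["tool_pos"],q2R(s["eef_rot"])),s["width"],s["force"]); c=cap("wrist","w6")
t=cap("top");sc=cap("scene");crop(sc,180,270,340,430,"s6");crop(t,375,150,475,270,"t6")
```

```text
7.9333 [ 0.52524686 -0.14533778  0.12751103] (array([-46.43451267,   6.26068138,  59.97749771]), np.float64(7.952243374406107)) 0.014741982755360695 [ 0.47126772  0.92950098 -5.459512  ]
7.9833 [ 0.52540733 -0.1448041   0.12744645] (array([-46.3602663 ,   6.74615148,  59.91269543]), np.float64(7.9524637993796885)) 0.014700142623399262 [ 0.05639794 -0.91187026 -6.64609938]
8.0333 [ 0.52550051 -0.1446351   0.12739881] (array([-46.29264643,   6.90510784,  59.85993914]), np.float64(7.95760888686371)) 0.014896800124263993 [-0.14355983  0.14715703 -5.99357585]
s6 k 3.75
t6 k 5.0
```

View pics/w6.png

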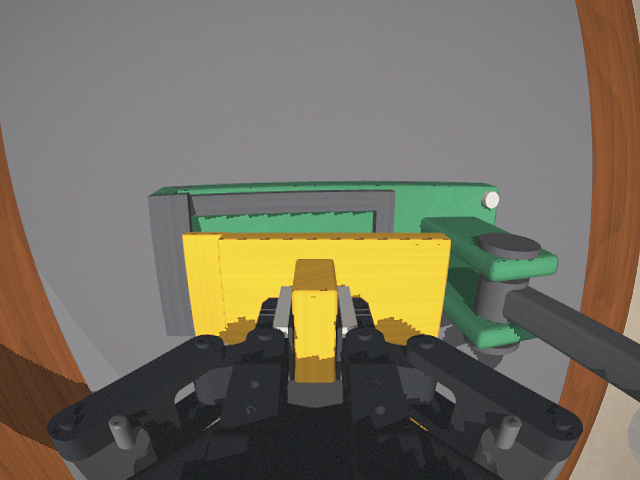

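View pics/s6.png

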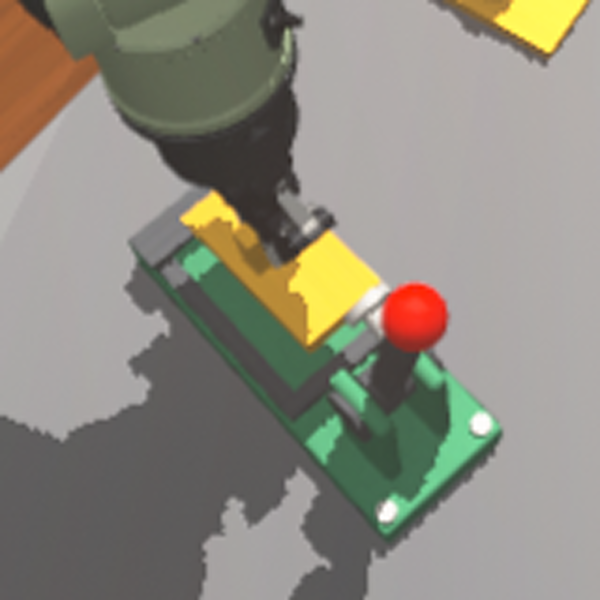

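The form is held tilted over the pocket, heel toward the lip, and offset +6.8 mm in y because I shortened the last row. I'll correct that and lower to 15 mm above the floor.

Run:
```python
from h import *
t=tcp_for(-.045,.016,8); plan(t[0],t[1],4)
```

```text
{"delta_pos":[-0.007, -0.005, 0.043],"angular":[0.0, 0.0, 0.0]},
{"delta_pos":[-0.007, -0.005, 0.044],"angular":[0.0, 0.0, 0.0]},
{"delta_pos":[-0.007, -0.004, 0.043],"angular":[0.0, 0.0, 0.001]},
{"delta_pos":[-0.007, -0.005, 0.044],"angular":[0.0, 0.0, 0.0]},
end [ 0.5257 -0.1519  0.0835] ang err deg 0.07
```

Call:
jog_arm(
  series=[
    {"delta_pos":[-0.014,-0.01,0.043],"angular":[0,0,0]},
    {"delta_pos":[-0.014,-0.009,0.044],"angular":[0,0,0]},
    {"delta_pos":[0,0,0.043],"angular":[0,0,0.001]},
    {"delta_pos":[0,0,0.044],"angular":[0,0,0]},
    {"delta_pos":[0,0,0],"angular":[0,0,0]},
    {"delta_pos":[0,0,0],"angular":[0,0,0]},
  ],
)

```text
t: 8.68
tool_pos: [0.5254, -0.1526, 0.0828]
eef_rot: [0.052, 0.76, 0.647, 0.045]
force: [-0.6, -0.1, -6.0]
width: 0.015
```

Run:
```python
from h import *
for i in range(3):
    s=bot.get_state(); print(s["t"],s["tool_pos"],heel_of(s["tool_pos"],q2R(s["eef_rot"])),s["force"]); c=cap("wrist","w7")
import pickle;pickle.dump(c,open("w7.pkl","wb"))
crop(c,110,180,500,420,"w7c")
sc=cap("scene");crop(sc,200,290,320,400,"s7")
```

```text
8.6833 [ 0.52535942 -0.15256661  0.08280426] (array([-45.21029444,  -0.69748595,  15.33849583]), np.float64(7.884165801852297)) [-0.60817064 -0.10754206 -5.98782265]
8.7333 [ 0.5256495  -0.15268013  0.0833566 ] (array([-44.88098758,  -0.76189917,  15.83508753]), np.float64(7.940169806530601)) [ 0.35400519  0.06143308 -5.20342102]
8.7833 [ 0.52575277 -0.15276352  0.08365684] (array([-44.75261332,  -0.82548243,  16.10581601]), np.float64(7.969817648046119)) [ 1.1471483   0.18718047 -5.94356032]
w7c k 2.051282051282051
s7 k 5.454545454545454
```

View pics/w7c.png

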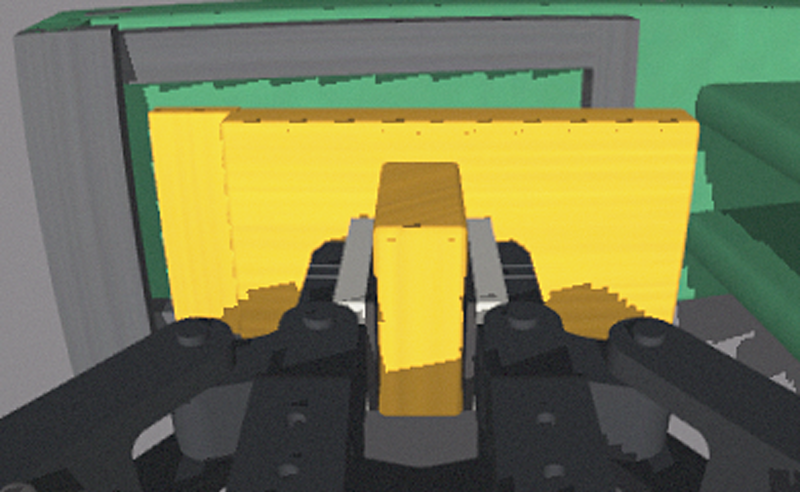

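View pics/s7.png

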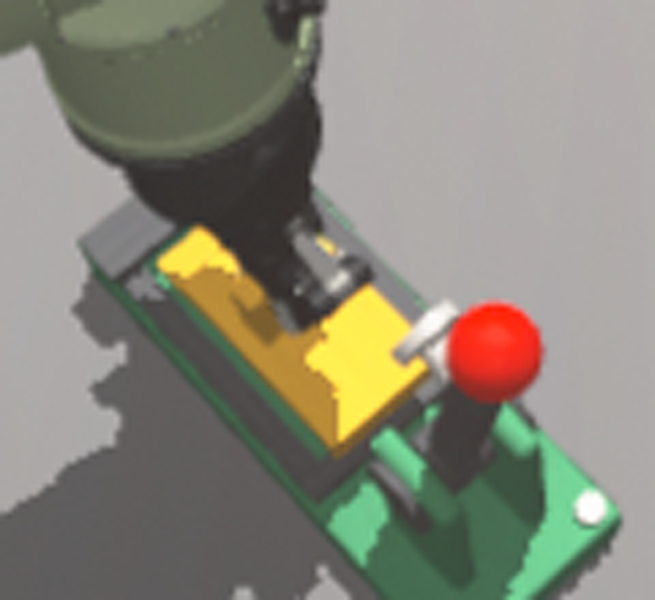

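Run:
```python
from h import *
import pickle
c=pickle.load(open("w7.pkl","rb"));k=800/390
o=lambda p:np.array((110+(p[0]+.5)/k-.5,180+(p[1]+.5)/k-.5))
s=bot.get_state();p=np.array(s["tool_pos"]);M=q2R(s["eef_rot"]).as_matrix();xf,yf,zf=M[:,1],M[:,0],-M[:,2]
F=p-zf*DZ
for n,l,ob in [("heel top +y",(-.06,.028,.005),(150,110)),("plate top +x+y",(.06,.028,.012),(697,122)),("plate bot +x+y",(.06,.028,0),(690,110)),("step top +y",(-.042,.028,.012),(224,122))]:
    print(n,np.round(proj(c,F+xf*l[0]+yf*l[1]+zf*l[2],True),1),"obs",np.round(o(ob),1))
for n,l,ob in [("sill in +y",(.062,.031,.008),(584,68)),("rail in",(-.045,.031,.008),(175,85)),("lip in top +y",(-.052,.046,.018),(116,27)),("lip at heel",(-.052,0,.018),(140,225))]:
    q=PC+EX*l[0]+EY*l[1]+EZ*l[2]; ob=o(ob); r=onz(c,ob,q[2],True)-PC
    print(n,np.round(proj(c,q,True),1),"obs",np.round(ob,1),"obs in press mm",np.round([r@EX*1e3,r@EY*1e3],1))
```

```text
heel top +y [178.7 234.5] obs [182.9 233.4]
plate top +x+y [450.4 238.9] obs [449.5 239.2]
plate bot +x+y [441.6 231.4] obs [446.1 233.4]
step top +y [212.3 238.9] obs [218.9 239.2]
sill in +y [399.2 211.7] obs [394.4 212.9] obs in press mm [59.4 30.4]
rail in [184.3 219.4] obs [195.1 221.2] obs in press mm [-39.7  29.9]
lip in top +y [162.6 193. ] obs [166.3 192.9] obs in press mm [-50.2  45.9]
lip at heel [173.4 287.2] obs [178.  289.4] obs in press mm [-49.8  -1.2]
```

The form and press projections agree within about 1 mm (both show the same ~2% scale shrink). Lowering to ~2.5 mm above the floor, still in front of the lip.

Run:
```python
from h import *
t=tcp_for(-.046,.0025,8); p,q=plan(t[0],t[1],3,4)
t=tcp_for(-.060,.0025,8); plan(t[0],t[1],6,4,p,q)
```

```text
{"delta_pos":[0.0012, -0.0043, 0.018],"angular":[0.0, 0.0, -0.0002]},
{"delta_pos":[0.0013, -0.0043, 0.0179],"angular":[0.0, -0.0001, -0.0001]},
{"delta_pos":[0.0012, -0.0044, 0.018],"angular":[0.0, 0.0, -0.0002]},
end [ 0.5246 -0.1516  0.0701] ang err deg 0.01
{"delta_pos":[0.0, -0.0092, -0.0013],"angular":[0.0, 0.0, 0.0]},
{"delta_pos":[0.0, -0.0093, -0.0013],"angular":[0.0, 0.0, 0.0]},
{"delta_pos":[0.0, -0.0092, -0.0013],"angular":[0.0, 0.0, 0.0]},
{"delta_pos":[0.0, -0.0092, -0.0013],"angular":[0.0, 0.0, 0.0]},
{"delta_pos":[0.0, -0.0093, -0.0013],"angular":[0.0, 0.0, 0.0]},
{"delta_pos":[0.0, -0.0092, -0.0013],"angular":[0.0, 0.0, 0.0]},
end [ 0.5108 -0.1494  0.0701] ang err deg 0.01
```

Call:
jog_arm(
  series=[
    {"delta_pos":[0.001,-0.004,0.018],"angular":[0,0,0]},
    {"delta_pos":[0.001,-0.004,0.018],"angular":[0,0,0]},
    {"delta_pos":[0.001,-0.004,0.018],"angular":[0,0,0]},
    {"delta_pos":[0,0,0],"angular":[0,0,0]},
    {"delta_pos":[0,0,0],"angular":[0,0,0]},
    {"delta_pos":[0,0,0],"angular":[0,0,0]},
  ],
)

```text
t: 9.38
tool_pos: [0.5246, -0.152, 0.0695]
eef_rot: [0.053, 0.76, 0.646, 0.045]
force: [-0.4, -0.7, -5.6]
width: 0.0148
```

Run:
```python
from h import *
s=bot.get_state(); print(s["t"],s["tool_pos"],heel_of(s["tool_pos"],q2R(s["eef_rot"])),s["force"],s["wrist_torque"]); c=cap("wrist","w8");crop(c,110,180,500,420,"w8c")
s=bot.get_state(); print(s["t"],heel_of(s["tool_pos"],q2R(s["eef_rot"])),s["force"])
```

```text
9.3833 [ 0.52455443 -0.15198085  0.06954382] (array([-46.06858789,  -0.22880659,   2.01279903]), np.float64(7.949715522379157)) [-0.35309843 -0.72074498 -5.59558592] [0.02086222 0.30394953 0.03529498]
w8c k 2.051282051282051
9.4333 (array([-46.02748755,  -0.22042354,   2.09086315]), np.float64(7.95804598809361)) [ 0.46252046  0.79469456 -5.61795388]
```

View pics/w8c.png

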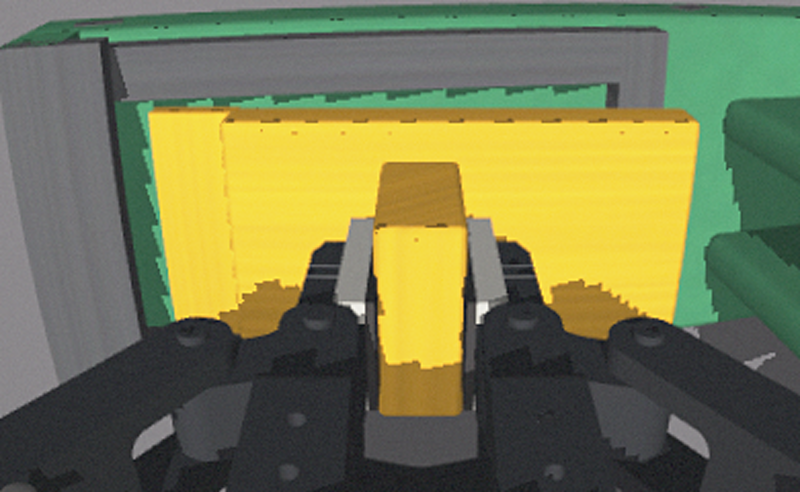

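No contact, and the form sits inside the rails with the heel just in front of the lip. Slide 13 mm under the lip.

Call:
jog_arm(
  series=[
    {"delta_pos":[0,-0.009,-0.001],"angular":[0,0,0]},
    {"delta_pos":[0,-0.009,-0.001],"angular":[0,0,0]},
    {"delta_pos":[0,-0.009,-0.001],"angular":[0,0,0]},
    {"delta_pos":[0,-0.009,-0.001],"angular":[0,0,0]},
    {"delta_pos":[0,-0.009,-0.002],"angular":[0,0,0]},
    {"delta_pos":[0,-0.007,-0.001],"angular":[0,0,0]},
    {"delta_pos":[0,0,0],"angular":[0,0,0]},
    {"delta_pos":[0,0,0],"angular":[0,0,0]},
  ],
)

```text
t: 10.1
tool_pos: [0.5116, -0.1498, 0.0696]
eef_rot: [0.053, 0.76, 0.647, 0.045]
force: [0.6, -0.1, -6.5]
width: 0.015
```

Run:
```python
from h import *
s=bot.get_state(); print(s["t"],s["tool_pos"],heel_of(s["tool_pos"],q2R(s["eef_rot"])),s["force"],s["wrist_torque"]); c=cap("wrist","w9");crop(c,110,180,500,420,"w9c")
s=bot.get_state(); print(s["t"],heel_of(s["tool_pos"],q2R(s["eef_rot"])),s["force"])
```

```text
10.1 [ 0.5116033  -0.14979252  0.06957749] (array([-59.19784494,  -0.12337745,   2.03532905]), np.float64(7.960911986877889)) [ 0.64356277 -0.06116352 -6.54749277] [ 0.0374809   0.35825606 -0.0621815 ]
w9c k 2.051282051282051
10.15 (array([-59.12049347,  -0.13537069,   1.99815342]), np.float64(7.963102574682431)) [ 0.40847951 -0.76022876 -6.43730821]
```

View pics/w9c.png

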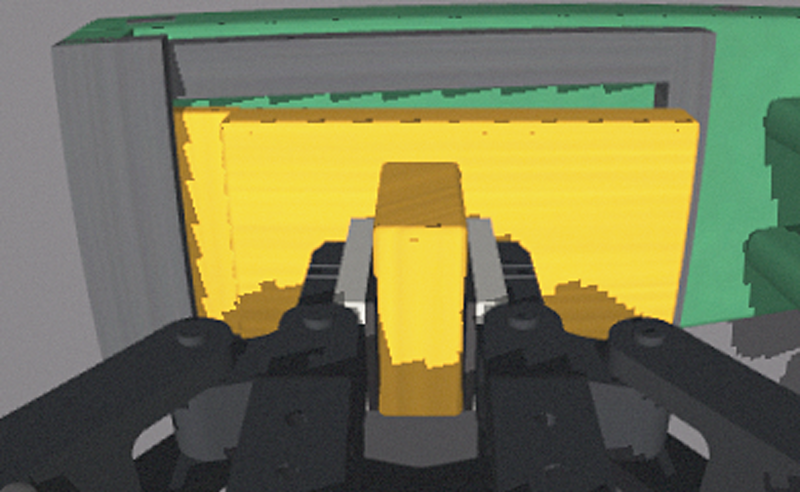

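The heel is tucked: about 10 of its 18 mm is still visible, so roughly 8 mm is under the lip, with no contact force. Lower the raised edge about the heel.

Run:
```python
from h import *
p=q=None
for a,hz in ((6,.0018),(4,.0016),(2,.0014),(0,.0012)):
    t=tcp_for(-.0595,hz,a); p,q=plan(t[0],t[1],2,4,p,q)
```

```text
{"delta_pos":[0.0005, 0.0003, 0.0044],"angular":[0.0055, -0.0001, -0.0003]},
{"delta_pos":[0.0005, 0.0004, 0.0044],"angular":[0.0054, -0.0001, -0.0003]},
end [ 0.5122 -0.1496  0.0674] ang err deg 0.01
{"delta_pos":[0.0, 0.0011, 0.0046],"angular":[0.0056, 0.0, 0.0]},
{"delta_pos":[0.0, 0.0012, 0.0046],"angular":[0.0055, 0.0, 0.0]},
end [ 0.513  -0.1498  0.0651] ang err deg 0.01
{"delta_pos":[0.0, 0.0011, 0.0046],"angular":[0.0056, 0.0, 0.0]},
{"delta_pos":[0.0, 0.0012, 0.0046],"angular":[0.0055, 0.0, 0.0]},
end [ 0.5137 -0.1499  0.0629] ang err deg 0.01
{"delta_pos":[0.0, 0.0011, 0.0046],"angular":[0.0056, 0.0, 0.0]},
{"delta_pos":[0.0, 0.0012, 0.0046],"angular":[0.0055, 0.0, 0.0]},
end [ 0.5143 -0.15    0.0606] ang err deg 0.01
```

Call:
jog_arm(
  series=[
    {"delta_pos":[0,0,0.0044],"angular":[0.0055,0,0]},
    {"delta_pos":[0,0.0004,0.0044],"angular":[0.0055,0,0]},
    {"delta_pos":[0,0.001,0.0046],"angular":[0.0055,0,0]},
    {"delta_pos":[0,0.001,0.0046],"angular":[0.0055,0,0]},
    {"delta_pos":[0,0.001,0.0046],"angular":[0.0055,0,0]},
    {"delta_pos":[0,0.001,0.0046],"angular":[0.0055,0,0]},
    {"delta_pos":[0,0,0],"angular":[0,0,0]},
    {"delta_pos":[0,0,0],"angular":[0,0,0]},
  ],
)

```text
t: 10.82
tool_pos: [0.5134, -0.15, 0.0626]
eef_rot: [0.013, 0.761, 0.648, 0.012]
force: [-0.2, 0.1, -5.5]
width: 0.0146
```

Run:
```python
from h import *
s=bot.get_state(); print(s["t"],s["tool_pos"],heel_of(s["tool_pos"],q2R(s["eef_rot"])),s["force"],s["wrist_torque"])
t=tcp_for(-.0595,.0005,0); plan(t[0],t[1],3,4)
```

```text
10.8167 [ 0.51344529 -0.15002966  0.06263717] (array([-59.68388058,  -0.08353694,   1.1478114 ]), np.float64(2.0057854444368286)) [-0.18088371  0.14661349 -5.46196139] [0.01904242 0.10449807 0.0090045 ]
{"delta_pos":[0.0002, 0.001, 0.0037],"angular":[0.0037, -0.0001, -0.0002]},
{"delta_pos":[0.0003, 0.001, 0.0037],"angular":[0.0037, 0.0, -0.0001]},
{"delta_pos":[0.0002, 0.0011, 0.0036],"angular":[0.0037, -0.0001, -0.0002]},
end [ 0.5143 -0.15    0.0599] ang err deg 0.01
```

Call:
jog_arm(
  series=[
    {"delta_pos":[0,0.001,0.0037],"angular":[0.0037,0,0]},
    {"delta_pos":[0,0.001,0.0037],"angular":[0.0037,0,0]},
    {"delta_pos":[0,0.001,0.0036],"angular":[0.0037,0,0]},
    {"delta_pos":[0,0,0],"angular":[0,0,0]},
    {"delta_pos":[0,0,0],"angular":[0,0,0]},
    {"delta_pos":[0,0,0],"angular":[0,0,0]},
  ],
)

```text
t: 11.32
tool_pos: [0.5141, -0.1502, 0.0601]
eef_rot: [-0.0, 0.762, 0.648, 0.0]
force: [-0.2, -0.1, -6.1]
width: 0.0144
```

Run:
```python
from h import *
for i in range(2):
    s=bot.get_state(); print(s["t"],s["tool_pos"],heel_of(s["tool_pos"],q2R(s["eef_rot"])),s["force"],s["wrist_torque"]);c=cap("wrist","w10")
crop(c,110,180,500,420,"w10c")
```

```text
11.3167 [ 0.51407434 -0.1501955   0.06006817] (array([-59.6764709 ,  -0.13065759,   0.64821006]), np.float64(0.019061298474997313)) [-0.18200976 -0.10391486 -6.13506868] [-0.02134447  0.02074709  0.00707619]
11.3667 [ 0.51404328 -0.15020388  0.06010051] (array([-59.70516722,  -0.14027696,   0.67835086]), np.float64(0.02116396030750347)) [-0.41989859  0.28540192 -6.04546033] [0.0055141  0.03141856 0.00814446]
w10c k 2.051282051282051
```

View pics/w10c.png

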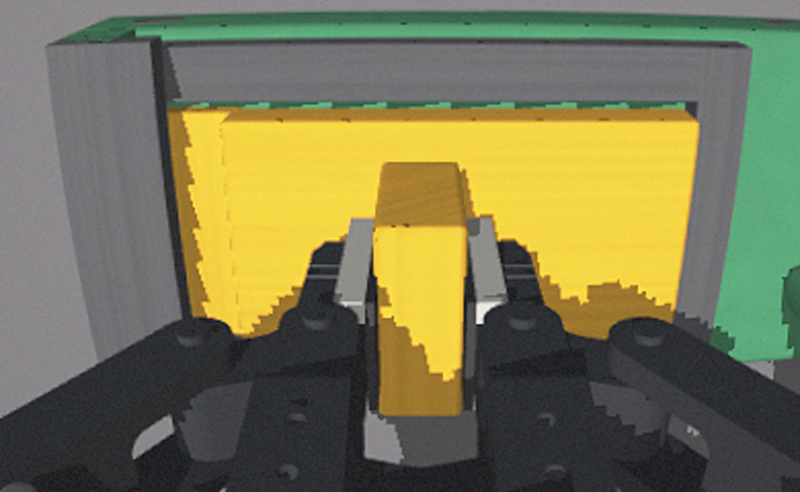

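The form is level inside the rails, about 0.6 mm above the floor by kinematics and with no contact yet. Lower until contact.

Call:
jog_arm(
  series=[
    {"delta_pos":[0,0,0.002],"angular":[0,0,0]},
    {"delta_pos":[0,0,0.001],"angular":[0,0,0]},
    {"delta_pos":[0,0,0],"angular":[0,0,0]},
    {"delta_pos":[0,0,0],"angular":[0,0,0]},
  ],
)

```text
t: 11.75
tool_pos: [0.5141, -0.1502, 0.0594]
eef_rot: [-0.0, 0.762, 0.648, 0.0]
force: [-0.8, 0.5, -4.8]
width: 0.0149
```

Run:
```python
from h import *
for i in range(2):
    s=bot.get_state(); print(s["t"],s["tool_pos"],heel_of(s["tool_pos"],q2R(s["eef_rot"])),s["force"],s["wrist_torque"]);c=cap("wrist","w10")
```

```text
11.75 [ 0.51410961 -0.1501783   0.05939256] (array([-5.96441728e+01, -1.11665149e-01, -2.80649439e-02]), np.float64(0.019704017416882297)) [-0.80728397  0.47701692 -4.80006629] [ 0.02495001  0.07851397 -0.08534959]
11.8 [ 0.51408271 -0.15019126  0.0593716 ] (array([-5.96698720e+01, -1.24362712e-01, -4.49070674e-02]), np.float64(0.01577057521624355)) [-0.75366602  0.4597325  -3.67462003] [0.03270155 0.10127882 0.0267244 ]
```

Contact is just beginning (Fz went from -6 to about -4). Go 0.5 mm more, then check.

Call:
jog_arm(
  series=[
    {"delta_pos":[0,0,0.002],"angular":[0,0,0]},
    {"delta_pos":[0,0,0],"angular":[0,0,0]},
    {"delta_pos":[0,0,0],"angular":[0,0,0]},
  ],
)

```text
t: 12.1
tool_pos: [0.5141, -0.1502, 0.0593]
eef_rot: [-0.0, 0.762, 0.648, 0.001]
force: [-4.9, 1.8, 9.3]
width: 0.0148
```

Run:
```python
from h import *
for i in range(2):
    s=bot.get_state(); print(s["t"],s["tool_pos"],heel_of(s["tool_pos"],q2R(s["eef_rot"])),s["force"],s["wrist_torque"]);c=cap("wrist","w10")
```

```text
12.1 [ 0.51409983 -0.15016138  0.05933601] (array([-59.65492991,  -0.08713096,  -0.09000368]), np.float64(0.02485557696945373)) [-4.85106298  1.84759181  9.30452961] [ 0.31046248  0.980369   -0.03887008]
12.15 [ 0.51412059 -0.15018606  0.05935969] (array([-59.62969674,  -0.10430428,  -0.06913742]), np.float64(0.027539452464668074)) [-4.59309552  1.34954787  9.39476426] [ 3.57100938e-01  9.12323365e-01 -3.13134194e-04]
```

On the floor: Fz is +9 N upward and z stopped at the expected height. Release and retreat straight up.

Call:
jog_arm(
  series=[
    {"delta_pos":[0,0,0],"angular":[0,0,0]},
    {"delta_pos":[0,0,0],"angular":[0,0,0]},
    {"delta_pos":[0,0,0],"angular":[0,0,0]},
    {"delta_pos":[0,0,-0.02],"angular":[0,0,0]},
    {"delta_pos":[0,0,-0.08],"angular":[0,0,0]},
    {"delta_pos":[0,-0.03,-0.12],"angular":[0,0,0]},
    {"delta_pos":[0,-0.1,-0.12],"angular":[0,0,0]},
    {"delta_pos":[0,-0.1,-0.12],"angular":[0,0,0]},
  ],
  gripper=-0.1,
)

```text
t: 12.87
tool_pos: [0.4566, -0.1411, 0.1749]
eef_rot: [-0.0, 0.762, 0.648, 0.0]
force: [-1.1, -0.6, 1.3]
width: 0.0387
```

Run:
```python
from h import *
cap("wrist");c=cap("wrist","w11");s=bot.get_state(); print(s["t"],s["tool_pos"],s["force"],s["width"])
import pickle;pickle.dump(c,open("w11.pkl","wb"))
sc=cap("scene");crop(sc,200,290,330,430,"s11")
```

```text
12.9667 [ 0.45607621 -0.14140498  0.17780817] [ 1.10690935 -0.09983645 -0.0865844 ] 0.03816713760404176
s11 k 4.285714285714286
```

View pics/w11.png

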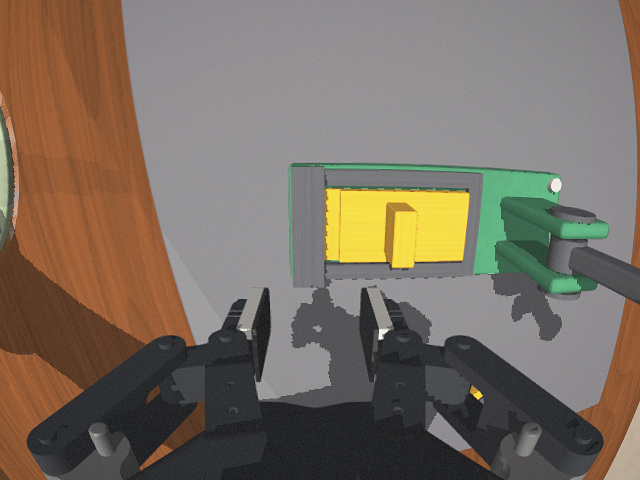

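View pics/s11.png

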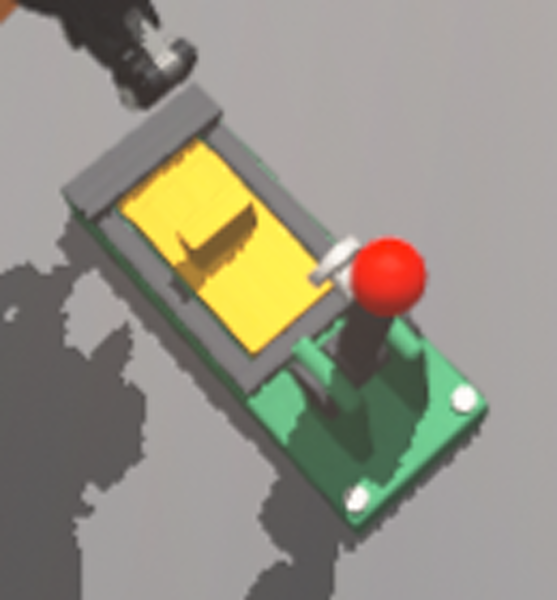

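The form lies flat in the pocket, with the heel under the lip (about 11 mm visible between lip edge and step), and the lever is still up. Next is the lever: re-measure the ball and plan the pinch with the jaws along press y.

Run:
```python
from h import *
t=cap("top");s=cap("scene");st=bot.get_state();print(np.round(st["joint_positions"],2))
rs=[]
for n,c in(("top",t),("scene",s)):
    m=mask(c,(0,150,100),(6,255,255))|mask(c,(174,150,100),(180,255,255))
    k=max([k for k in cv2.findContours(m,0,2)[0]],key=cv2.contourArea);e=cv2.minEnclosingCircle(k);print(n,e,cv2.contourArea(k));rs.append(ray(c,e[0]))
b,r=tri(*rs);print(b,r); d=b-(PC+EX*.115+EZ*.076); print("press x,y,z rel pivot",d@EX,d@EY,d[2],"theta",np.pi-np.arctan2(d[2],d@EX))
pv=PC+EX*.115+EZ*.076; th=np.pi-np.arctan2(d[2],d@EX); B=pv+.185*(-np.cos(th)*EX+np.sin(th)*EZ); print("model ball",B)
for sg in (1,-1):
    p,q=plan([.456,-.141,.37],down(PSI+sg*np.pi/4),7); plan(B+EZ*(.37-B[2]),down(PSI+sg*np.pi/2),8,3,p,q)
```

```text
[-0.13  0.4   0.39  2.05 -0.22  0.73  0.24]
top ((436.276123046875, 168.87313842773438), 6.133185863494873) 98.0
scene ((290.17803955078125, 354.3292541503906), 8.940206527709961) 220.0
[ 0.66236956 -0.17378918  0.3033333 ] [np.float64(0.0002967017804669662), np.float64(0.00029670178046686883)]
press x,y,z rel pivot 0.035477903737457295 -9.103542787354535e-05 0.18533330087445998 theta 1.7599357437764584
model ball [ 0.66169735 -0.17358932  0.29970078]
{"delta_pos":[0.0, -0.001, -0.112],"angular":[0.0, 0.0, -0.036]},
{"delta_pos":[0.0, -0.001, -0.112],"angular":[0.0, 0.0, -0.036]},
{"delta_pos":[0.0, -0.001, -0.112],"angular":[0.0, 0.0, -0.035]},
{"delta_pos":[0.0, -0.001, -0.112],"angular":[0.0, 0.0, -0.036]},
{"delta_pos":[0.0, -0.001, -0.112],"angular":[0.0, 0.0, -0.036]},
{"delta_pos":[0.001, 0.0, -0.112],"angular":[0.0, 0.0, -0.036]},
{"delta_pos":[0.0, -0.001, -0.112],"angular":[0.001, 0.0, -0.035]},
end [ 0.456 -0.141  0.37 ] ang err deg 0.12
{"delta_pos":[-0.073, 0.074, 0.0],"angular":[0.0, 0.0, -0.031]},
{"delta_pos":[-0.081, 0.066, 0.0],"angular":[0.0, 0.0, -0.032]},
{"delta
[... 785 characters left out ...]
 -0.112],"angular":[0.0, 0.0, 0.036]},
{"delta_pos":[-0.001, -0.001, -0.112],"angular":[0.0, 0.0, 0.036]},
end [ 0.4559 -0.1409  0.37  ] ang err deg 0.12
{"delta_pos":[0.074, 0.073, 0.0],"angular":[0.0, 0.0, 0.031]},
{"delta_pos":[0.081, 0.066, 0.0],"angular":[0.0, 0.0, 0.031]},
{"delta_pos":[0.086, 0.058, 0.0],"angular":[0.0, 0.0, 0.032]},
{"delta_pos":[0.092, 0.049, 0.0],"angular":[0.0, 0.0, 0.031]},
{"delta_pos":[0.097, 0.04, 0.001],"angular":[0.0, 0.0, 0.031]},
{"delta_pos":[0.1, 0.03, 0.0],"angular":[0.0, 0.0, 0.031]},
{"delta_pos":[0.102, 0.02, 0.0],"angular":[0.0, 0.0, 0.031]},
{"delta_pos":[0.103, 0.01, 0.0],"angular":[0.0, 0.0, 0.032]},
end [ 0.6616 -0.1736  0.37  ] ang err deg 0.12
```

Call:
jog_arm(
  series=[
    {"delta_pos":[0,-0.001,-0.112],"angular":[0,0,-0.036]},
    {"delta_pos":[0,-0.001,-0.112],"angular":[0,0,-0.036]},
    {"delta_pos":[0,-0.001,-0.112],"angular":[0,0,-0.035]},
    {"delta_pos":[0,-0.001,-0.112],"angular":[0,0,-0.036]},
    {"delta_pos":[0,-0.001,-0.112],"angular":[0,0,-0.036]},
    {"delta_pos":[0.001,0,-0.112],"angular":[0,0,-0.036]},
    {"delta_pos":[0,-0.001,-0.112],"angular":[0,0,-0.035]},
  ],
  gripper=0.5,
)

```text
t: 13.7
tool_pos: [0.456, -0.1411, 0.3703]
eef_rot: [-0.001, 0.453, 0.892, -0.0]
force: [0.6, -0.4, 0.1]
width: 0.0645
```

Call:
jog_arm(
  series=[
    {"delta_pos":[-0.073,0.074,0],"angular":[0,0,-0.031]},
    {"delta_pos":[-0.081,0.066,0],"angular":[0,0,-0.032]},
    {"delta_pos":[-0.086,0.058,0],"angular":[0,0,-0.031]},
    {"delta_pos":[-0.092,0.049,-0.001],"angular":[0,0,-0.031]},
    {"delta_pos":[-0.096,0.041,0],"angular":[0,0,-0.032]},
    {"delta_pos":[-0.099,0.03,0],"angular":[0,0,-0.031]},
    {"delta_pos":[-0.103,0.02,0],"angular":[0,0,-0.031]},
    {"delta_pos":[-0.103,0.011,0],"angular":[0,0,-0.031]},
  ],
)

```text
t: 14.37
tool_pos: [0.663, -0.174, 0.368]
eef_rot: [-0.001, 0.078, 0.997, 0.001]
force: [0.3, 0.4, 0.3]
width: 0.0639
```

Call:
jog_arm(
  series=[
    {"delta_pos":[0,0,0],"angular":[0,0,0]},
    {"delta_pos":[0,0,0],"angular":[0,0,0]},
    {"delta_pos":[0,0,0],"angular":[0,0,0]},
  ],
)

```text
t: 14.62
tool_pos: [0.6612, -0.174, 0.3686]
eef_rot: [-0.001, 0.081, 0.997, 0.0]
force: [0.5, -0.3, -0.1]
width: 0.0642
```

Run:
```python
from h import *
cap("wrist");c=cap("wrist","w12");s=bot.get_state(); print(s["t"],s["tool_pos"],s["eef_rot"],np.round(s["joint_positions"],2),s["force"],s["width"])
m=mask(c,(0,150,100),(6,255,255))|mask(c,(174,150,100),(180,255,255))
k=max(cv2.findContours(m,0,2)[0],key=cv2.contourArea);e=cv2.minEnclosingCircle(k);print(e); print("ball on z=.3",onz(c,e[0],.30,True))
B=np.array([.6617,-.1736,.2997])
plan(B-EZ*.019,down(PSI+np.pi/2),5)
```

```text
14.7167 [ 0.66092243 -0.17382249  0.3698172 ] [-1.35326967e-04  8.07178352e-02  9.96736903e-01  3.99318637e-04] [ 0.07  0.54  0.17  1.24 -0.09  1.38  1.65] [-0.67239187  0.27686428 -0.47624571] 0.06434021333610099
((315.23809814453125, 253.41270446777344), 26.167232513427734)
ball on z=.3 [ 0.66222549 -0.17423391  0.3       ]
{"delta_pos":[-0.001, 0.0, 0.071],"angular":[0.0, 0.0, 0.0]},
{"delta_pos":[0.0, 0.0, 0.072],"angular":[0.0, 0.0, 0.0]},
{"delta_pos":[-0.001, 0.001, 0.071],"angular":[0.0, 0.0, -0.001]},
{"delta_pos":[0.0, 0.0, 0.071],"angular":[0.0, 0.0, 0.0]},
{"delta_pos":[-0.001, 0.0, 0.071],"angular":[0.0, 0.0, 0.0]},
end [ 0.6617 -0.1736  0.2808] ang err deg 0.05
```

View pics/w12.png

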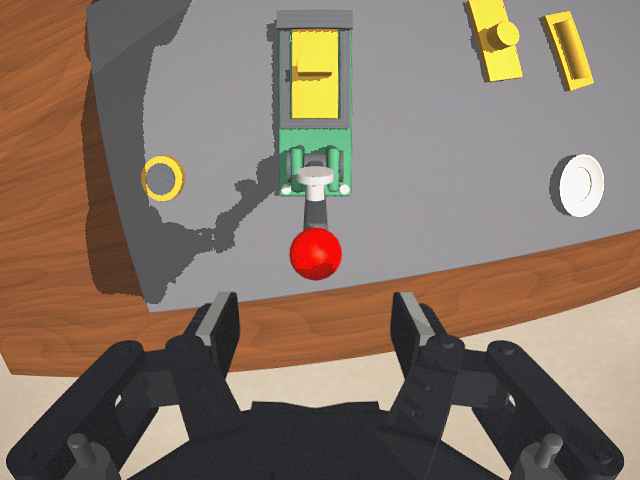

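The wrist camera sees the ball at (315,253), centred between the fingers. Its ray gives (0.662,-0.174), matching the triangulation to 1 mm. Descend and pinch.

Call:
jog_arm(
  series=[
    {"delta_pos":[-0.001,0,0.071],"angular":[0,0,0]},
    {"delta_pos":[0,0,0.072],"angular":[0,0,0]},
    {"delta_pos":[-0.001,0,0.071],"angular":[0,0,0]},
    {"delta_pos":[0,0,0.071],"angular":[0,0,0]},
    {"delta_pos":[-0.001,0,0.071],"angular":[0,0,0]},
    {"delta_pos":[0,0,0],"angular":[0,0,0]},
    {"delta_pos":[0,0,0],"angular":[0,0,0]},
  ],
)

```text
t: 15.3
tool_pos: [0.6617, -0.1737, 0.2814]
eef_rot: [-0.0, 0.08, 0.997, 0.0]
force: [0.3, 0.4, 1.0]
width: 0.0638
```

Call:
jog_arm(
  series=[
    {"delta_pos":[0,0,0],"angular":[0,0,0]},
    {"delta_pos":[0,0,0],"angular":[0,0,0]},
    {"delta_pos":[0,0,0],"angular":[0,0,0]},
    {"delta_pos":[0,0,0],"angular":[0,0,0]},
    {"delta_pos":[0,0,0],"angular":[0,0,0]},
    {"delta_pos":[0,0,0],"angular":[0,0,0]},
  ],
  gripper=-1,
  force=35,
)

```text
t: 15.8
tool_pos: [0.6627, -0.1738, 0.2826]
eef_rot: [0.001, 0.08, 0.997, 0.0]
force: [-0.6, -0.1, 6.2]
width: 0.03
```

Run:
```python
from h import *
c=cap("wrist","w13");s=bot.get_state(); print(s["t"],s["tool_pos"],s["force"],s["wrist_torque"],s["width"])
pv=PC+EX*.115+EZ*.076; st=np.array(s["tool_pos"]); d=st+EZ*.019-pv; print("radius",np.hypot(d@EX,d[2]),"y",d@EY,"theta",np.pi-np.arctan2(d[2],d@EX))
p=st;q=q2R(s["eef_rot"])
th0=np.pi-np.arctan2(d[2],d@EX)
for i in range(1,5):
    th=th0-.44*i
    B=pv+.185*(-np.cos(th)*EX+np.sin(th)*EZ)-EZ*.019
    # arc points, 4 rows each
    for j in range(1,5):
        t=th0-.44*(i-1)-.11*j; B=pv+.185*(-np.cos(t)*EX+np.sin(t)*EZ)-EZ*.019
        p,q=plan(B,q,1,3,p,q)
```

```text
15.85 [ 0.66267424 -0.17377242  0.28262562] [0.51144547 1.12518447 6.1119195 ] [ 0.25405815  0.05307395 -0.02811119] 0.02968935393845681
radius 0.18707831435871328 y -2.62921207535528e-05 theta 1.7632174968520786
{"delta_pos":[0.082, 0.0, -0.003],"angular":[0.0, 0.0, 0.0]},
end [ 0.6424 -0.1705  0.2833] ang err deg 0.0
{"delta_pos":[0.081, 0.0, -0.003],"angular":[0.0, 0.0, 0.0]},
end [ 0.6224 -0.1673  0.284 ] ang err deg 0.0
{"delta_pos":[0.082, 0.0, 0.007],"angular":[0.0, 0.0, 0.0]},
end [ 0.6022 -0.164   0.2822] ang err deg 0.0
{"delta_pos":[0.079, 0.0, 0.015],"angular":[0.0, 0.0, 0.0]},
end [ 0.5827 -0.1608  0.2784] ang err deg 0.0
{"delta_pos":[0.078, -0.001, 0.024],"angular":[0.0, 0.0, 0.0]},
end [ 0.5635 -0.1579  0.2724] ang err deg 0.0
{"delta_pos":[0.075, 0.0, 0.033],"angular":[0.0, 0.0, 0.0]},
end [ 0.545  -0.1549  0.2641] ang err deg 0.0
{"delta_pos":[0.07, 0.0, 0.04],"angular":[0.0, 0.0, 0.0]},
end [ 0.5277 -0.1521  0.254 ] ang err deg 0.0
{"delta_pos":[0.066, 0.0, 0.048],"angular":[0.0, 0.0, 0.0]},
end [ 0.5115 -0.1495  0.242 ] ang err deg 0.0
{"delta_pos":[0.06, 0.0, 0.055],"angular":[0.0, 0.0, 0.0]},
end [ 0.4967 -0.1471  0.2282] ang err deg 0.0
{"delta_pos":[0.054, 0.0, 0.061],"angular":[0.0, 0.0, 0.0]},
end [ 0.4834 -0.1449  0.2129] ang err deg 0.0
{"delta_pos":[0.047, -0.001, 0.067],"angular":[0.0, 0.0, 0.0]},
end [ 0.4718 -0.1433  0.1961] ang err deg 0.0
{"delta_pos":[0.039, 0.0, 0.071],"angular":[0.0, 0.0, 0.0]},
end [ 0.4622 -0.1417  0.1783] ang err deg 0.0
{"delta_pos":[0.031, 0.0, 0.075],"angular":[0.0, 0.0, 0.0]},
end [ 0.4546 -0.1405  0.1596] ang err deg 0.0
{"delta_pos":[0.022, 0.0, 0.078],"angular":[0.0, 0.0, 0.0]},
end [ 0.4493 -0.1396  0.1401] ang err deg 0.0
{"delta_pos":[0.014, 0.0, 0.081],"angular":[0.0, 0.0, 0.0]},
end [ 0.4459 -0.139   0.1198] ang err deg 0.0
{"delta_pos":[0.005, 0.0, 0.081],"angular":[0.0, 0.0, 0.0]},
end [ 0.4447 -0.1388  0.0996] ang err deg 0.0
```

View pics/w13.png

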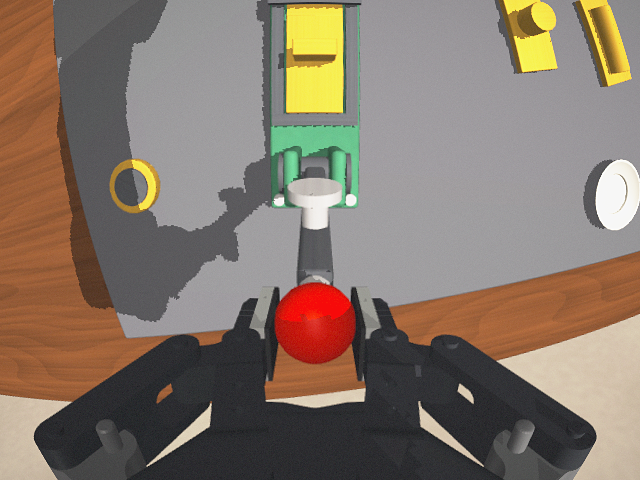

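The ball is pinched (width about 30 mm). Pull it along the 185 mm arc in half-size steps, checking force.

Call:
jog_arm(
  series=[
    {"delta_pos":[0.041,0,-0.002],"angular":[0,0,0]},
    {"delta_pos":[0.041,0,-0.002],"angular":[0,0,0]},
    {"delta_pos":[0.041,0,-0.002],"angular":[0,0,0]},
    {"delta_pos":[0.04,0,-0.001],"angular":[0,0,0]},
    {"delta_pos":[0.041,0,0.002],"angular":[0,0,0]},
    {"delta_pos":[0.041,0,0.005],"angular":[0,0,0]},
    {"delta_pos":[0.04,0,0.007],"angular":[0,0,0]},
    {"delta_pos":[0.039,0,0.008],"angular":[0,0,0]},
  ],
)

```text
t: 16.52
tool_pos: [0.5826, -0.1609, 0.2789]
eef_rot: [0.002, 0.08, 0.997, 0.0]
force: [3.1, 0.9, 2.3]
width: 0.0298
```

```bash
cat > st.py <<'E'
from h import *
s=bot.get_state()
pv=PC+EX*.115+EZ*.076; st=np.array(s["tool_pos"]); d=st+EZ*.019-pv
th0=np.pi-np.arctan2(d[2],d@EX)
print(s["t"],np.round(st,4),np.round(s["force"],1),round(s["width"],4),"radius",np.hypot(d@EX,d[2]).round(4),"y",(d@EY).round(4),"theta",th0.round(3))
E
python3 st.py
```

```text
16.5167 [ 0.5826 -0.1609  0.2789] [3.1 0.9 2.3] 0.0298 radius 0.1855 y 0.0001 theta 1.324
```

Call:
jog_arm(
  series=[
    {"delta_pos":[0.039,0,0.01],"angular":[0,0,0]},
    {"delta_pos":[0.039,0,0.014],"angular":[0,0,0]},
    {"delta_pos":[0.038,0,0.015],"angular":[0,0,0]},
    {"delta_pos":[0.037,0,0.018],"angular":[0,0,0]},
    {"delta_pos":[0.036,0,0.019],"angular":[0,0,0]},
    {"delta_pos":[0.034,0,0.021],"angular":[0,0,0]},
    {"delta_pos":[0.034,0,0.023],"angular":[0,0,0]},
    {"delta_pos":[0.032,0,0.025],"angular":[0,0,0]},
  ],
)

```text
t: 17.18
tool_pos: [0.5109, -0.1493, 0.2419]
eef_rot: [0.001, 0.08, 0.997, 0.0]
force: [2.2, 0.4, 0.9]
width: 0.03
```

Call:
jog_arm(
  series=[
    {"delta_pos":[0.031,0,0.027],"angular":[0,0,0]},
    {"delta_pos":[0.029,0,0.028],"angular":[0,0,0]},
    {"delta_pos":[0.028,0,0.03],"angular":[0,0,0]},
    {"delta_pos":[0.026,0,0.031],"angular":[0,0,0]},
    {"delta_pos":[0.024,0,0.033],"angular":[0,0,0]},
    {"delta_pos":[0.023,0,0.034],"angular":[0,0,0]},
    {"delta_pos":[0.02,0,0.035],"angular":[0,0,0]},
    {"delta_pos":[0.019,0,0.036],"angular":[0,0,0]},
  ],
)

```text
t: 17.85
tool_pos: [0.4614, -0.1413, 0.1775]
eef_rot: [0.001, 0.08, 0.997, 0.0]
force: [1.6, 0.2, -0.6]
width: 0.03
```

```bash
python3 st.py
python3 - <<'E'
from h import *
s=bot.get_state();p=np.array(s["tool_pos"]);q=q2R(s["eef_rot"]);pv=PC+EX*.115+EZ*.076
d=p+EZ*.019-pv; th0=np.pi-np.arctan2(d[2],d@EX); n=8
for j in range(1,n+1):
    t=th0+(.04-th0)*j/n; p,q=plan(pv+.185*(-np.cos(t)*EX+np.sin(t)*EZ)-EZ*.019,q,1,3,p,q)
E
```

```text
17.85 [ 0.4614 -0.1413  0.1775] [ 1.6  0.2 -0.6] 0.03 radius 0.1855 y 0.0002 theta 0.437
{"delta_pos":[0.013, -0.001, 0.035],"angular":[0.0, 0.0, 0.0]},
end [ 0.4582 -0.141   0.1688] ang err deg 0.0
{"delta_pos":[0.013, 0.0, 0.034],"angular":[0.0, 0.0, 0.0]},
end [ 0.455  -0.1405  0.1603] ang err deg 0.0
{"delta_pos":[0.011, 0.0, 0.035],"angular":[0.0, 0.0, 0.0]},
end [ 0.4523 -0.1401  0.1515] ang err deg 0.0
{"delta_pos":[0.01, 0.0, 0.035],"angular":[0.0, 0.0, 0.0]},
end [ 0.4498 -0.1397  0.1428] ang err deg 0.0
{"delta_pos":[0.008, 0.0, 0.036],"angular":[0.0, 0.0, 0.0]},
end [ 0.4479 -0.1394  0.1338] ang err deg 0.0
{"delta_pos":[0.006, 0.0, 0.036],"angular":[0.0, 0.0, 0.0]},
end [ 0.4464 -0.1391  0.1248] ang err deg 0.0
{"delta_pos":[0.004, 0.0, 0.037],"angular":[0.0, 0.0, 0.0]},
end [ 0.4454 -0.1389  0.1155] ang err deg 0.0
{"delta_pos":[0.002, 0.0, 0.036],"angular":[0.0, 0.0, 0.0]},
end [ 0.4449 -0.1389  0.1065] ang err deg 0.0
```

Call:
jog_arm(
  series=[
    {"delta_pos":[0.013,0,0.035],"angular":[0,0,0]},
    {"delta_pos":[0.013,0,0.034],"angular":[0,0,0]},
    {"delta_pos":[0.011,0,0.035],"angular":[0,0,0]},
    {"delta_pos":[0.01,0,0.035],"angular":[0,0,0]},
    {"delta_pos":[0.008,0,0.036],"angular":[0,0,0]},
    {"delta_pos":[0.006,0,0.036],"angular":[0,0,0]},
    {"delta_pos":[0.004,0,0.037],"angular":[0,0,0]},
    {"delta_pos":[0.002,0,0.03],"angular":[0,0,0]},
  ],
)

```text
t: 18.52
tool_pos: [0.4448, -0.1387, 0.107]
eef_rot: [0.0, 0.08, 0.997, 0.0]
force: [-0.7, -2.8, -0.6]
width: 0.0304
```

```bash
python3 st.py; python3 -c "
from h import *
cap('wrist','w14')"; python3 st.py
```

```text
18.5167 [ 0.4448 -0.1387  0.107 ] [-0.7 -2.8 -0.6] 0.0304 radius 0.1851 y 0.0002 theta 0.043
18.5667 [ 0.4447 -0.1386  0.1061] [ 3.2 -4.4 -8.4] 0.0299 radius 0.1852 y 0.0002 theta 0.038
```

View pics/w14.png

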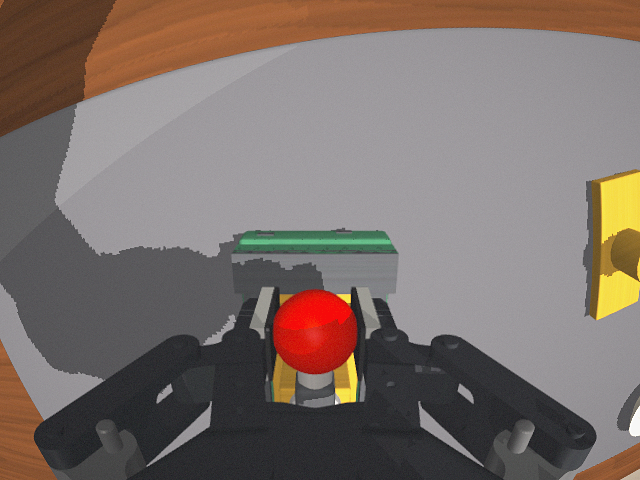

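The lever is nearly level and the ball is still centred between the pads. Creep down the last 7 mm.

Call:
jog_arm(
  series=[
    {"delta_pos":[0,0,0.007],"angular":[0,0,0]},
    {"delta_pos":[0,0,0.007],"angular":[0,0,0]},
    {"delta_pos":[0,0,0.006],"angular":[0,0,0]},
    {"delta_pos":[0,0,0],"angular":[0,0,0]},
    {"delta_pos":[0,0,0],"angular":[0,0,0]},
  ],
)

```text
t: 18.98
tool_pos: [0.4446, -0.1386, 0.1031]
eef_rot: [-0.0, 0.08, 0.997, 0.0]
force: [-4.5, -2.8, -5.3]
width: 0.0302
```

```bash
python3 st.py
```

```text
18.9833 [ 0.4446 -0.1386  0.1031] [-4.5 -2.8 -5.3] 0.0302 radius 0.1852 y 0.0002 theta 0.022
```

Call:
jog_arm(
  series=[
    {"delta_pos":[0,0,0.006],"angular":[0,0,0]},
    {"delta_pos":[0,0,0.006],"angular":[0,0,0]},
    {"delta_pos":[0,0,0],"angular":[0,0,0]},
    {"delta_pos":[0,0,0],"angular":[0,0,0]},
  ],
)

```text
t: 19.32
tool_pos: [0.4446, -0.1386, 0.1001]
eef_rot: [-0.0, 0.08, 0.997, 0.0]
force: [-3.5, -2.9, -5.8]
width: 0.03
```

```bash
python3 st.py
```

```text
19.3167 [ 0.4446 -0.1386  0.1001] [-3.5 -2.9 -5.8] 0.03 radius 0.1851 y 0.0002 theta 0.006
```

Call:
jog_arm(
  series=[
    {"delta_pos":[0,0,0.004],"angular":[0,0,0]},
    {"delta_pos":[0,0,0.004],"angular":[0,0,0]},
    {"delta_pos":[0,0,0],"angular":[0,0,0]},
    {"delta_pos":[0,0,0],"angular":[0,0,0]},
  ],
)

```text
t: 19.65
tool_pos: [0.4446, -0.1386, 0.0981]
eef_rot: [-0.0, 0.08, 0.997, 0.0]
force: [-5.4, -2.6, -5.0]
width: 0.0298
```

```bash
python3 st.py
```

```text
19.65 [ 0.4446 -0.1386  0.0981] [-5.4 -2.6 -5. ] 0.0298 radius 0.1851 y 0.0002 theta 6.278
```

Call:
jog_arm(
  series=[
    {"delta_pos":[0,0,0.004],"angular":[0,0,0]},
    {"delta_pos":[0,0,0.004],"angular":[0,0,0]},
    {"delta_pos":[0,0,0],"angular":[0,0,0]},
    {"delta_pos":[0,0,0],"angular":[0,0,0]},
  ],
)

```text
t: 19.98
tool_pos: [0.4448, -0.1386, 0.0961]
eef_rot: [0.0, 0.08, 0.997, 0.0]
force: [-3.7, -3.2, -6.4]
width: 0.0297
```

```bash
python3 st.py;python3 -c "
from h import *
c=cap('scene');crop(c,180,270,340,430,'s15')"
```

```text
19.9833 [ 0.4448 -0.1386  0.0961] [-3.7 -3.2 -6.4] 0.0297 radius 0.1849 y 0.0002 theta 6.268
s15 k 3.75
```

View pics/s15.png

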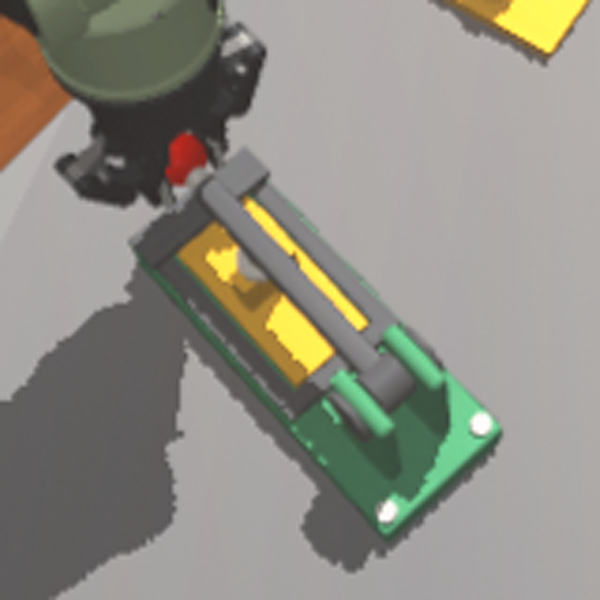

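Call:
jog_arm(
  series=[
    {"delta_pos":[0,0,0.004],"angular":[0,0,0]},
    {"delta_pos":[0,0,0.004],"angular":[0,0,0]},
    {"delta_pos":[0,0,0],"angular":[0,0,0]},
    {"delta_pos":[0,0,0],"angular":[0,0,0]},
  ],
)

```text
t: 20.37
tool_pos: [0.4452, -0.1387, 0.0944]
eef_rot: [0.0, 0.08, 0.997, 0.0]
force: [-3.9, -3.5, 2.6]
width: 0.0298
```

```bash
python3 st.py
```

```text
20.3667 [ 0.4452 -0.1387  0.0944] [-3.9 -3.5  2.6] 0.0298 radius 0.1846 y 0.0002 theta 6.258
```

Contact: Fz jumped from -6 to +3, so the foot is on the block. Press slightly more, hold, then release.

Call:
jog_arm(
  series=[
    {"delta_pos":[0,0,0.003],"angular":[0,0,0]},
    {"delta_pos":[0,0,0],"angular":[0,0,0]},
    {"delta_pos":[0,0,0],"angular":[0,0,0]},
    {"delta_pos":[0,0,0],"angular":[0,0,0]},
    {"delta_pos":[0,0,0],"angular":[0,0,0]},
  ],
)

```text
t: 20.78
tool_pos: [0.4452, -0.1387, 0.0942]
eef_rot: [0.001, 0.08, 0.997, 0.0]
force: [-9.4, -2.0, 19.7]
width: 0.03
```

```bash
python3 st.py
```

```text
20.7833 [ 0.4452 -0.1387  0.0942] [-9.4 -2.  19.7] 0.03 radius 0.1845 y 0.0002 theta 6.257
```

Call:
jog_arm(
  series=[
    {"delta_pos":[0,0,0],"angular":[0,0,0]},
    {"delta_pos":[0,0,0],"angular":[0,0,0]},
    {"delta_pos":[0,0,0],"angular":[0,0,0]},
    {"delta_pos":[0,0,0],"angular":[0,0,0]},
    {"delta_pos":[0,0,-0.03],"angular":[0,0,0]},
    {"delta_pos":[0,0,-0.08],"angular":[0,0,0]},
    {"delta_pos":[0,0,-0.1],"angular":[0,0,0]},
    {"delta_pos":[0,0,-0.1],"angular":[0,0,0]},
  ],
  gripper=0.5,
)

```text
t: 21.45
tool_pos: [0.4446, -0.1385, 0.1721]
eef_rot: [-0.0, 0.08, 0.997, 0.0]
force: [0.2, -0.1, -0.2]
width: 0.0638
```

Run:
```python
from h import *
for i in range(3): c=cap("wrist","w16")
s=bot.get_state();print(s["t"],s["tool_pos"],s["force"])
t=cap("top","t16");sc=cap("scene","s16");crop(sc,180,270,340,430,"s16c")
rs=[]
for n,c in(("top",t),("scene",sc),("wrist",c)):
    m=mask(c,(0,150,100),(6,255,255))|mask(c,(174,150,100),(180,255,255))
    k=max([k for k in cv2.findContours(m,0,2)[0]],key=cv2.contourArea);e=cv2.minEnclosingCircle(k);print(n,e,cv2.contourArea(k))
    p=onz(c,e[0],.118,n=="wrist")-PC; print(" at z=.118, press x,y",np.round([p@EX,p@EY],4))
```

```text
21.6 [ 0.44589594 -0.13873163  0.17275336] [-9.69925599e-02 -8.05540907e-01  3.82744883e-04]
s16c k 3.75
top ((407.0, 260.0), 2.2361679077148438) 5.0
 at z=.118, press x,y [-0.0819  0.0012]
scene ((227.38311767578125, 311.98052978515625), 6.695056915283203) 112.0
 at z=.118, press x,y [-0.0722  0.0015]
wrist ((314.56866455078125, 254.56338500976562), 27.943891525268555) 2333.0
 at z=.118, press x,y [-0.0702 -0.0004]
```

View pics/w16.png

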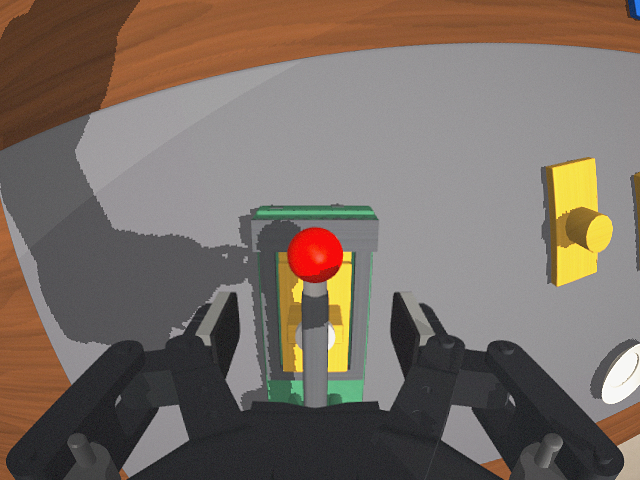

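View pics/s16c.png

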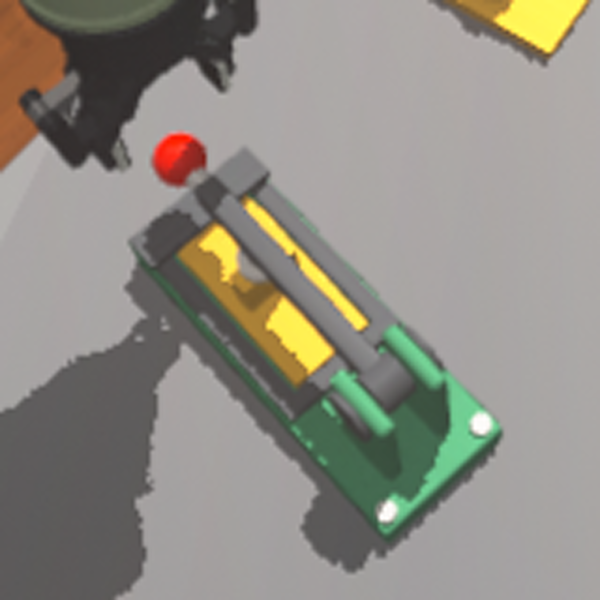

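Call:
jog_arm(
  series=[
    {"delta_pos":[0,0,-0.1],"angular":[0,0,0]},
    {"delta_pos":[0,0,-0.1],"angular":[0,0,0]},
    {"delta_pos":[0,0,-0.06],"angular":[0,0,0]},
    {"delta_pos":[0,0,0],"angular":[0,0,0]},
    {"delta_pos":[0,0,0],"angular":[0,0,0]},
    {"delta_pos":[0,0,0],"angular":[0,0,0]},
    {"delta_pos":[0,0,0],"angular":[0,0,0]},
    {"delta_pos":[0,0,0],"angular":[0,0,0]},
  ],
)

```text
t: 22.37
tool_pos: [0.4445, -0.1386, 0.235]
eef_rot: [-0.001, 0.08, 0.997, 0.0]
force: [0.2, 0.6, -0.1]
width: 0.0642
```

Run:
```python
from h import *
sc=cap("scene");w=cap("wrist","w17");rs=[]
for n,c in(("scene",sc),("wrist",w)):
    m=mask(c,(0,150,100),(6,255,255))|mask(c,(174,150,100),(180,255,255))
    k=max([k for k in cv2.findContours(m,0,2)[0]],key=cv2.contourArea);e=cv2.minEnclosingCircle(k);rs.append(ray(c,e[0],n=="wrist"))
b,r=tri(*rs);d=b-(PC+EX*.115+EZ*.076);print(b,r,"theta",np.arctan2(d[2],-d@EX),"rad",np.hypot(d@EX,d[2]))
s=bot.get_state();print(s["t"],s["tool_pos"],s["force"],np.abs(s["qd"]).max())
t=cap("top","t17");
```

```text
[ 0.44391185 -0.13825722  0.12083313] [np.float64(0.0007929884948053017), np.float64(0.000792988494805232)] theta 0.015242975628289362 rad 0.18587151367194388
22.4667 [ 0.44470727 -0.13861562  0.23526781] [-0.04194544 -0.28295085  0.16364422] 0.004580218446976567
```

View pics/w17.png

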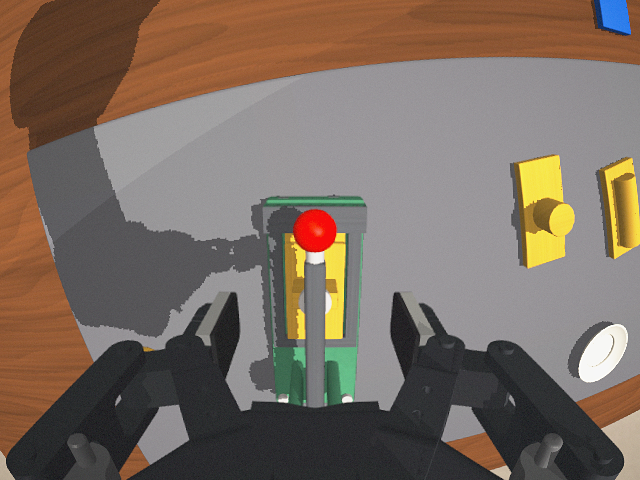

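The lever is level within measurement error: 0.015 rad, from the same triangulation that read 3–4 mm high on the ball earlier. The foot is on the block, the form is centred, and the arm is clear. Handing in.

```bash
python3 -c "
from cell import bot
print(bot.job_done(), bot.get_state()['t'])"
```

```text
the job is handed in; nothing more can be done
the job is handed in; nothing more can be done
```

The form with the rectangular block is seated in the press with its heel under the lip, and the lever is down on it. The job went in at about 22.5 s of the 67 s allowed, and no verdict was reported.

- **Loading:** I gripped the form by its block and slid the heel under the lip at an 8° tilt. I then lowered it flat until it touched the pocket floor, where the force turned to +9 N upward at the expected height. The heel was then about 59.6 mm from the pocket's centre by arm position, and about 7 mm under the lip in the picture.
- **Lever:** I pinched the ball and pulled it down its arc until the foot met the block, pressing to about 20 N upward on the tool. Then I let go and raised the arm clear, with the force reading about zero.
- **Last checks:** Triangulating the ball gave a lever angle of about 0.015 rad. The form looked centred in the pocket under the foot.
- **Disagreements:**
  - At contact, the arm's own position read the lever about 0.026 rad below level, probably because the pads sit slightly back when open to the ball's width. It disagrees with the ball reading by about 0.04 rad.
  - The cameras placed the upright ball 3–4 mm too high.
  - The wrist camera measured the press about 2% small.
- **Bystanders:** I stayed clear of the other forms, the saucer and the pitch pipe. I saw nothing disturbed in the pictures I viewed, but did not re-measure their positions.

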